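Hang a wash basket in the ultrasonic bath and load the Forstner bit

ROBOT

A 6-joint arm with a two-finger parallel gripper is mounted at the origin on the work surface. World frame = base frame: x ahead of the robot, y to its left, z up, the work surface at z = 0. Lengths are in m, angles in rad, forces in N, time in s.
With the tool pointing down it reaches from about 0.3 to 0.775 m from the base axis. Payload 14.6 kg.
Tool frame: the origin (TCP) lies at the very end of the fingers, on their centre line; the grasp point (between the pads) lies 19 mm behind it; y points along the fingers, x is the direction in which the jaws open and shut, and the axes are right-handed (so a half turn about y gives the same grasp; the last joint's range is limited). The gripper opens to 94 mm and grips with 3 to 60 N. Pads are 16 mm wide; open, the fingers measure 119 mm over their backs; the gripper's body (75 mm by 177 mm) begins 78 mm behind the grasp point.
Start: joints at [1.086, 0.3, 1.521, -0, 1.321, -0.067], TCP at [0.223, 0.503, 0.205] pointing down, gripper open.
Joint ranges: [-3.03, 3.03], [-0.79, 2.21], [0.23, 2.52], [-1.04, 4.18], [0, 3.07], [-2.55, 2.55]. Speed limits (rad/s): [2.22, 2.22, 2.57, 3.14, 3.14, 3.14].

INTERFACE

Orientations are given as [roll, pitch, yaw] about the fixed x, y, z axes, in that order (R = Rz(yaw) Ry(pitch) Rx(roll)).
In Python, from station import get_obs, cams, hand_in gives the robot as it stands. The module is installed in compiled form; this text tells all that it offers.
- The arm moves only by the tool step_arm, never from a script. Its argument "plan" is a list of rows, each an object with "grip": the closure, from -1 (fully open) to 1 (shut), so that 0 is half open; "slide": the shift along the tool's x, y, z in m, a list of three; "spin": the turn about the tool's y in degrees. A call has 1 to 20 rows; each row shifts and turns the commanded pose from where the row before left it, along the tool's axes as they then stand; what a row does not reach is not made up. A row lasts 1/12 s, in which the tool goes at most 41.7 mm and 7.16 degrees, less where a joint would pass 70% of its speed; a pose out of reach is approached as far as the arm can. A call is refused whole if a number of a shift passes 0.0417 or a number of a turn 7.16, either way. A call with a gripper value outside its range is refused whole. The fingers move at their own pace and stop on an object; "force" is the grip in N (left out, the last holds). Time passes only in rows, so rows that do not move let the fingers close. It gives the time, the measured TCP pose, the force and the opening at its end, in the units of the state.
- get_obs(): the state, without advancing time (a new reading comes with each control period).
- cams.camera(name): name is "side" or "top"; returns the picture (400x640x3 uint8, blue, green, red); there is no depth.
- cams.calibration(name): a dict with "K" (3x3 intrinsics, pixels), "k1" (the pictures are not rectified: a ray, as slopes to the right and down, at radius r is drawn at 1 + k1 r^2 times it, then the intrinsics apply), "T" (4x4, takes a point from camera to world coordinates). Camera axes: x right, y up, looking along -z (the intrinsics and any distortion apply to the point x, -y, -z); pixel columns grow to the right and rows downward; lengths in m; the calibration is good to about 2 mm. A picture is of the moment at which its call begins. calibration takes no time and is no camera call.
- hand_in(): hands the job in, once; it reports no verdict.
The state is a dict: "time_s": time; "qpos": joint angles; "joint_vel": joint speeds; "tau": joint torques, N m; "ee_pos": TCP position; "eef_rot": TCP orientation; "force": force on the tool from outside, world axes, zero at the start; "moment": the same for the moment, N m; "grip_width": finger opening in m.
Only numpy, scipy, OpenCV 4.12 (cv2) and the standard library are available. Lean on these libraries where they do the work, as an engineer would, in place of code of your own. Each camera call takes 0.05 s, during which the arm holds its last target.

TASK

Get the Forstner bit ready for cleaning in the empty ultrasonic bath: stand the tipped-over empty wash basket upright on the bench and let go, so that you can take it again the right way for hanging. Then hang it by its bent lip over the bath's front rim in the gap between the two baskets already there: inside the tank, upright, square to the rim, the lip fully down on it. The bit must end up in that basket; leave the other two baskets and everything else on the bench where they are.

Things in the scene. Friction and masses are not known exactly. Their poses are not given: they have to be found in the camera images.
- bath: Ultrasonic bath, fixed, dry, open: white housing 170 (x) x 320 (y) mm, 185 high, black control panel on its front (-x) long side. Tank inside 150 x 300, 110 deep; rim 10 mm thick all round, flat top at z = 185. Origin: centre of the footprint at bench height, x from front to back, z up. Knobs stand out 15 mm in front at z = 45 to 75, end handles 27 mm at z = 120
- front_rim (a point): middle of the front rim's top, 10 mm wide in x (x = -85 to -75 in the bath's frame) and straight along y; axes as the bath's. Two baskets hang on it with a gap of about 90 to 100 mm between them
- basket: Bright perforated steel basket to hang: upright a box 62 x 62 x 60 high, open top, walls and floor 3 mm, rigid, about 0.16 kg, with a bent lip on its back (-x) side. Origin: centre of the floor's underside; x from back to front, z up through the open top. Centre of mass about x = -5, z = 30. It starts lying on its front, lip up: x straight down, z level, within about 0.7 rad of straight ahead (world x)
- lip (a point): Underside of the lip's flat top, mid hook (x = -39, y = 0, z = 78 in the basket's frame, same axes). A strip 44 wide (y) rises from the back wall to z = 81, goes 19 mm outward (-x), 3 mm thick, then turns down as a 3 mm tongue to z = 60. Hook 16 mm wide inside, x = -31 to -47; tongue's outer face at x = -50. Hung, it lies on the rim with the back wall against the tank wall
- mouth (a point): middle of the basket's open top (x = 0, y = 0, z = 60 in the basket's frame, same axes); opening 56 x 56 mm
- basket_right: another basket of the same shape and size in dark steel, already hanging on the front rim, on the right (-y in the bath's frame) of the gap; loose; origin and axes as the empty basket's
- basket_left: the same, hanging on the left (+y in the bath's frame) of the gap
- forstner: Forstner bit standing on its cutter: dark cutter head 35 mm in diameter and 14 high, then an upright bright shank 10 mm in diameter up to z = 90; 0.13 kg. Origin: centre of the cutter's underside, z along the shank
- glue: white glue bottle, 54 mm in diameter, 115 high, standing; origin under its centre; leave it
- wax_tin: round yellow tin with brass lid, 79 mm in diameter, 50 high; origin under its centre; leave it
- hole_saw: red hole saw standing teeth down, 50 mm in diameter, 77 high with its shank; origin under its centre; leave it
- brush: flat brush about 200 mm long lying along its x, about 20 mm high; origin under its middle; leave it
- tape_measure: yellow tape measure standing, 66 (x) x 36 (y) x 60 high; origin under its centre; leave it
- screwdriver: screwdriver about 200 mm long lying along its x, about 30 mm high; origin under its middle; leave it

How it is judged:
On the way:
1. the basket stands upright on the bench, let go (angle between basket's own z axis and vertical below 0.1 rad and height (world z) of basket between -0.008 and 0.008 m and contact force between the fingers and basket below 0.3 N), for 0.2 s.
At the end, for the whole second after the job is handed in: The basket hangs inside the tank on the front rim between the other two: lip within 3 mm of the rim's top and 6 mm of its middle line, within 0.12 rad of upright and square; the bit's cutter is in it; both at rest. Other baskets within 25 mm and bystanders within 30 mm of their starts (z of lip in the frame of front_rim between -0.003 and 0.003 m and x of lip in the frame of front_rim between -0.006 and 0.006 m and angle between basket's own z axis and vertical below 0.12 rad and angle between the y axis of basket and the y axis of bath, either way round below 0.12 rad and x of basket in the frame of front_rim above 0 m and y of basket in the frame of basket_right above 0.058 m and y of basket in the frame of basket_left below -0.058 m and x of forstner in the frame of basket between -0.031 and 0.031 m and y of forstner in the frame of basket between -0.031 and 0.031 m and z of forstner in the frame of basket between -0.002 and 0.06 m and linear speed of each of basket, forstner below 0.03 m/s); the robot touches nothing.
It fails at once if one of the two hanging baskets is pushed more than 25 mm away or tipped off the rim (distance of any of basket_right, basket_left from where it was at the start of the episode above 0.025 m or angle between any of basket_right, basket_left's own z axis and vertical above 0.35 rad).
It fails at once if a bystander is pushed more than 30 mm away or knocked over (distance of any of glue, wax_tin, hole_saw, brush, tape_measure, screwdriver from where it was at the start of the episode above 0.03 m or angle between any of glue, wax_tin, hole_saw, tape_measure's own z axis and vertical above 0.6 rad).
It also fails if it takes over 72 s, if anything falls off the work surface, if the arm or the gripper's body presses on something with over 40 N, if the wrist force passes 120 N, or if a joint passes its speed limit or range.

## Working session

There is one attempt and no reset: what is moved stays moved. The work goes in short steps, Python scripts to look and compute and a tool call to move; the robot and the scene stay as the last step left them, time stands still between calls to the robot, and variables do not carry over. Pictures are saved under pics/ and viewed, and the job is handed in when it is done.

Besides the shell and the picture viewer there is one more tool, called by a JSON object that holds its "method" and its "body". step_arm: Moves the arm, as the interface text tells. Its arguments: {"type":"object","properties":{"plan":{"type":"array","items":{"type":"object","properties":{"grip":{"type":"number"},"slide":{"type":"array","items":{"type":"number"}},"spin":{"type":"number"}}}},"force":{"type":"number"}},"required":["plan"]}

```bash
mkdir -p pics; ls; python3 - <<'E'
from station import get_obs,cams
import cv2
o=get_obs(); print({k:(v if isinstance(v,float) else [round(float(x),4) for x in __import__('numpy').ravel(v)]) for k,v in o.items()})
for n in('side','top'):
    cv2.imwrite(f'pics/{n}0.png',cams.camera(n)); c=cams.calibration(n); print(n,c)
E
```

```text
pics
{'time_s': 0.0, 'qpos': [1.0864, 0.3004, 1.5216, -0.0, 1.3207, -0.0666], 'joint_vel': [0.0009, 0.0005, 0.0002, 0.0004, 0.0017, 0.0007], 'tau': [-0.0024, -53.1794, -35.2746, 0.0709, 0.0243, -0.0001], 'ee_pos': [0.223, 0.5025, 0.2049], 'eef_rot': [-1.5707, 0.0011, 1.153], 'force': [-0.0756, 0.3648, 0.7851], 'moment': [0.0042, 0.0332, 0.0417], 'grip_width': 0.09414023048221758}
side {'K': array([[513.18044227,   0.        , 325.69516731],
       [  0.        , 513.18044227, 200.85242853],
       [  0.        ,   0.        ,   1.        ]]), 'k1': -0.06913848646490224, 'T': array([[ 0.99710734,  0.06185363, -0.04417095,  0.47079998],
       [-0.07276804,  0.60904892, -0.78978746, -0.96100176],
       [-0.02194895,  0.79071711,  0.61178812,  0.86382381],
       [ 0.        ,  0.        ,  0.        ,  1.        ]])}
top {'K': array([[450.5654366 ,   0.        , 317.1437048 ],
       [  0.        , 450.5654366 , 196.81902798],
       [  0.        ,   0.        ,   1.        ]]), 'k1': -0.10389911961401617, 'T': array([[-0.01644913,  0.98675854, -0.16135985,  0.35377618],
       [-0.99984361, -0.01728138, -0.00375552, -0.02573391],
       [-0.00649431,  0.16127284,  0.98688849,  1.19731475],
       [ 0.        ,  0.        ,  0.        ,  1.        ]])}
```

View pics/side0.png

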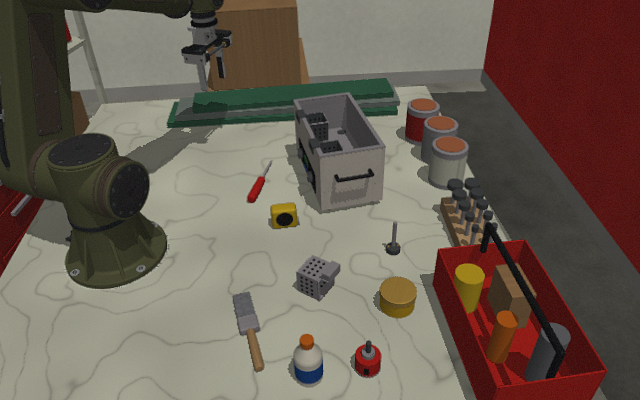

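View pics/top0.png

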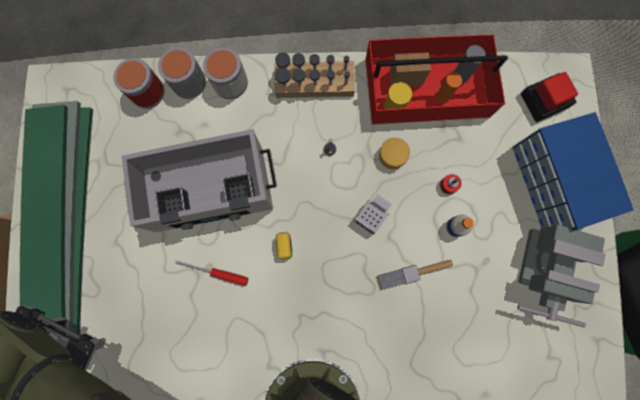

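The side view shows the basket lying at about (317,277), the bit at (393,240) and the bath at (335,150). In the top view they are at (373,215), (330,149) and (200,180). Next I'll build helpers and zoom in.

```bash
cat > h.py <<'E'
import numpy as np, cv2
from station import get_obs,cams
C={n:cams.calibration(n) for n in('side','top')}
def ray(n,u,v):
    c=C[n];D=np.array([c['k1'],0,0,0,0.])
    p=cv2.undistortPoints(np.array([[[u,v]]],float),c['K'],D,None,None,None) if False else None
    q=np.array([(u-c['K'][0,2])/c['K'][0,0],(v-c['K'][1,2])/c['K'][1,1]])
    x=cv2.undistortPointsIter(np.array([[[u,v]]],float),c['K'],D,None,None,(3,100,1e-10))[0,0]
    d=c['T'][:3,:3]@np.array([x[0],-x[1],-1.]); return c['T'][:3,3],d
def onz(n,u,v,z):
    o,d=ray(n,u,v); return o+d*(z-o[2])/d[2]
def proj(n,P):
    c=C[n];P=np.atleast_2d(P);L=(P-c['T'][:3,3])@c['T'][:3,:3]
    s=np.c_[L[:,0]/-L[:,2],-L[:,1]/-L[:,2]];r2=(s**2).sum(1,keepdims=True);s=s*(1+c['k1']*r2)
    return s*[c['K'][0,0],c['K'][1,1]]+[c['K'][0,2],c['K'][1,2]]
def tri(us,vs,ut,vt):
    o1,d1=ray('side',us,vs);o2,d2=ray('top',ut,vt);d1=d1/np.linalg.norm(d1);d2=d2/np.linalg.norm(d2)
    s=np.linalg.lstsq(np.c_[d1,-d2],o2-o1,rcond=None)[0];a=o1+s[0]*d1;b=o2+s[1]*d2
    return (a+b)/2,np.linalg.norm(a-b)
def zoom(img,x0,y0,w,h,k,name):
    c=cv2.resize(img[y0:y0+h,x0:x0+w],None,fx=k,fy=k,interpolation=cv2.INTER_CUBIC)
    cv2.imwrite('pics/'+name+'.png',c)
E
python3 - <<'E'
from h import *
s=cv2.imread('pics/side0.png');t=cv2.imread('pics/top0.png')
a=cv2.resize(s[240:320,280:360],None,fx=5,fy=5,interpolation=cv2.INTER_CUBIC)
b=cv2.resize(t[175:255,335:415],None,fx=5,fy=5,interpolation=cv2.INTER_CUBIC)
cv2.imwrite('pics/bk.png',np.hstack([a,b]))
zoom(t,110,120,170,120,4.7,'bath_t');zoom(s,280,80,120,140,4,'bath_s')
print(proj('top',[0.5,0,0]),onz('top',*proj('top',[0.5,0.1,0])[0],0))
E
```

```text
[[309.5345414  215.22636508]] [0.5 0.1 0. ]
```

View pics/bk.png

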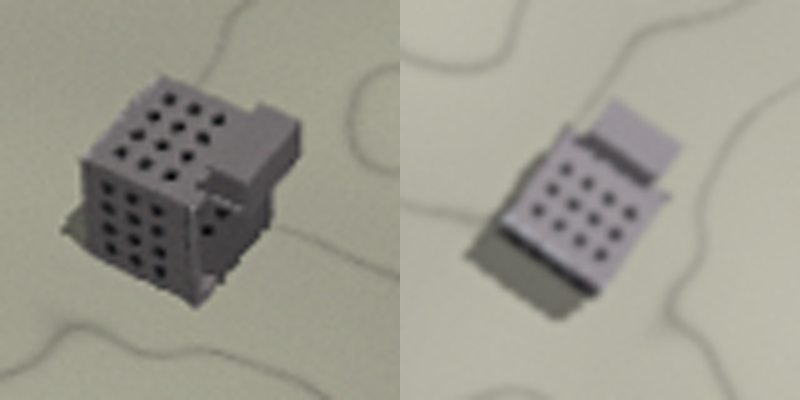

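View pics/bath_t.png

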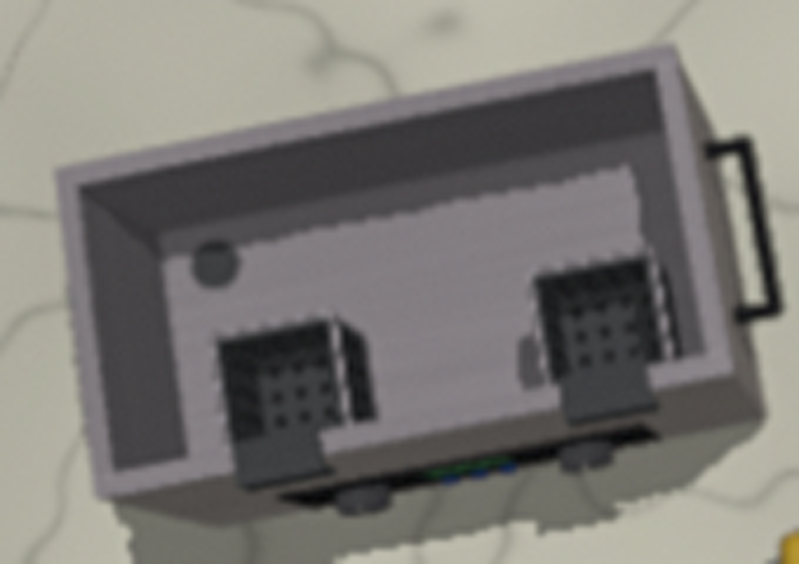

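View pics/bath_s.png

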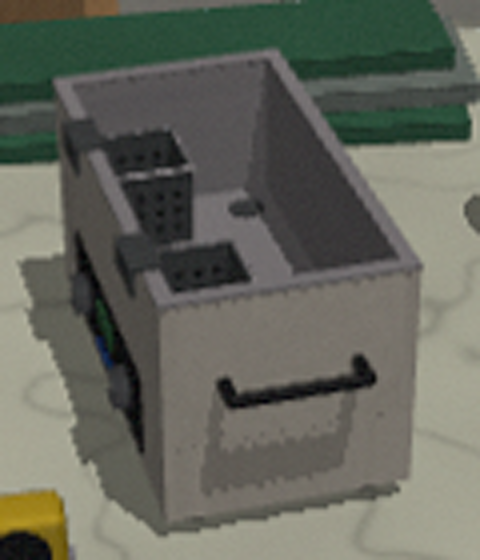

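```bash
python3 - <<'E'
from h import *
f=lambda X,Y,k,x0,y0:((X+.5)/k-.5+x0,(Y+.5)/k-.5+y0)
B=[onz('top',*f(X,Y,4.7,110,120),.185)[:2] for X,Y in[(57,170),(675,45),(735,368),(98,497)]]
B=np.array(B);print('bath',B.round(4),[np.linalg.norm(B[i]-B[i-1]).round(4) for i in range(4)],'c',B.mean(0))
dy=(B[0]-B[1]+B[3]-B[2]);print('yaw from y',np.arctan2(-dy[0],dy[1])); dx=(B[0]-B[3]+B[1]-B[2]);print(np.arctan2(dx[1],dx[0]))
S=np.array([onz('side',*f(X,Y,4,280,80),.185)[:2] for X,Y in[(58,78),(278,52),(420,268),(160,305)]]);print('side',S.round(4),S.mean(0),[np.linalg.norm(S[i]-S[i-1]).round(4) for i in range(4)])
# basket
K=np.array([onz('top',*f(X-400,Y,5,335,175),.062)[:2] for X,Y in[(570,125),(668,195),(598,295),(503,220)]])
print('bk',K.round(4),[np.linalg.norm(K[i]-K[i-1]).round(4) for i in range(4)],K.mean(0))
L=np.array([onz('top',*f(X-400,Y,5,335,175),.081)[:2] for X,Y in[(612,97),(682,148),(658,185),(590,138)]])
print('lip',L.round(4),[np.linalg.norm(L[i]-L[i-1]).round(4) for i in range(4)],L.mean(0))
d=L[0]+L[1]-L[2]-L[3];print(np.arctan2(d[1],d[0]));d=K[0]+K[1]-K[2]-K[3];print(np.arctan2(d[1],d[0]));d=L.mean(0)-K.mean(0);print(np.arctan2(d[1],d[0]))
K=np.array([onz('side',*f(X,Y,5,280,240),.062)[:2] for X,Y in[(160,77),(265,100),(195,205),(82,160)]])
print('side bk',K.round(4),[np.linalg.norm(K[i]-K[i-1]).round(4) for i in range(4)],K.mean(0))
s=cv2.imread('pics/side0.png');t=cv2.imread('pics/top0.png')
a=cv2.resize(s[210:260,370:420],None,fx=8,fy=8,interpolation=cv2.INTER_CUBIC)
b=cv2.resize(t[125:175,305:355],None,fx=8,fy=8,interpolation=cv2.INTER_CUBIC)
cv2.imwrite('pics/bit.png',np.hstack([a,b]))
for n,(x,y) in dict(side=(393,248)).items(): print(onz('side',x,y,0.01))
E
```

```text
bath [[0.6259 0.4394]
 [0.6827 0.1255]
 [0.5188 0.0948]
 [0.4603 0.409 ]] [np.float64(0.1684), np.float64(0.319), np.float64(0.1668), np.float64(0.3197)] c [0.57193459 0.26717431]
yaw from y 0.181690098330926
0.18302668602981073
side [[0.4632 0.41  ]
 [0.6276 0.4337]
 [0.6824 0.1211]
 [0.5181 0.0958]] [0.57285    0.26516432] [np.float64(0.319), np.float64(0.1661), np.float64(0.3173), np.float64(0.1662)]
bk [[ 0.5299 -0.1526]
 [ 0.493  -0.2013]
 [ 0.4428 -0.1638]
 [ 0.4818 -0.1169]] [np.float64(0.0599), np.float64(0.0611), np.float64(0.0626), np.float64(0.061)] [ 0.48689431 -0.15866735]
lip [[ 0.5408 -0.1722]
 [ 0.5143 -0.2064]
 [ 0.4958 -0.1936]
 [ 0.5202 -0.1603]] [np.float64(0.0238), np.float64(0.0433), np.float64(0.0225), np.float64(0.0412)] [ 0.51778918 -0.18310302]
-0.5629397136355067
-0.6398576129904578
-0.6691857241064895
side bk [[ 0.4826 -0.1213]
 [ 0.5284 -0.1405]
 [ 0.4934 -0.2013]
 [ 0.4461 -0.1701]] [np.float64(0.0609), np.float64(0.0497), np.float64(0.0701), np.float64(0.0567)] [ 0.48764812 -0.1583102 ]
[ 0.68130291 -0.06156531  0.01      ]
```

View pics/bit.png

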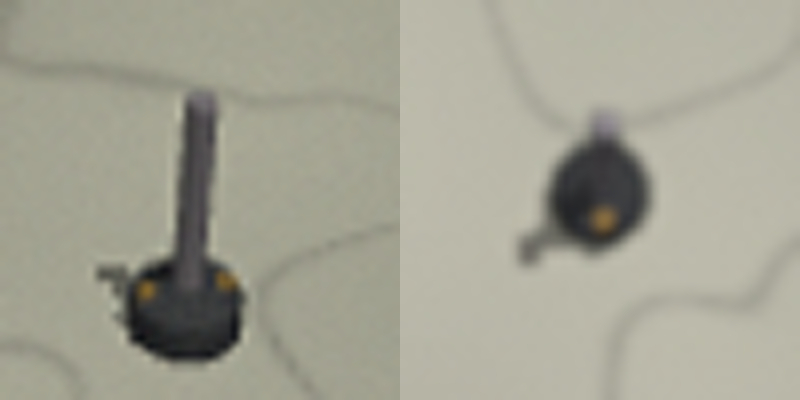

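Both views agree on these poses:
- **Bath:** centre (0.572, 0.266), yaw 0.18.
- **Lying basket:** centre (0.487, -0.158), heading about -0.64.

The tool stays vertical, so I'll do the following:
1. Grip the basket lightly across its y sides near the mouth and lift. It should swing upright about the pads.
2. Set it down and let go.
3. Take it again by the front wall for hanging.

{"method": "step_arm", "body": {"plan": [{"grip": -1,"slide": [0,0,0],"spin": 6.4},{"grip": -1,"slide": [0,0,0],"spin": 6.4},{"grip": -1,"slide": [-0.0155,0,-0.0262]},{"grip": -1,"slide": [-0.0155,0,-0.0262]},{"grip": -1,"slide": [-0.0155,0,-0.0262]},{"grip": -1,"slide": [-0.0155,0,-0.0262]},{"grip": -1,"slide": [-0.0155,0,-0.0262]},{"grip": -1,"slide": [-0.0155,0,-0.0262]},{"grip": -1,"slide": [-0.0155,0,-0.0262]},{"grip": -1,"slide": [-0.0155,0,-0.0262]},{"grip": -1,"slide": [-0.0155,0,-0.0262]},{"grip": -1,"slide": [-0.0155,0,-0.0262]},{"grip": -1,"slide": [-0.0155,0,-0.0262]},{"grip": -1,"slide": [-0.0155,0,-0.0262]}], "force": 4}}

```text
schema error: expected keys grip, slide, spin
```

```bash
cat >> h.py <<'E'
def go(x,y,z,psi):
    """remaining move in tool axes (after the spin is done)"""
    o=get_obs();p=np.array(o['ee_pos']);r=o['eef_rot']
    d=np.array([x,y,z])-p;c,s=np.cos(psi),np.sin(psi)
    print('t',round(o['time_s'],2),'tcp',p.round(4),'yaw',round(r[2],4),'w',round(o['grip_width'],4),'F',np.round(o['force'],2),'q6',round(o['qpos'][5],2))
    print('spin deg',round(np.degrees(-(psi-r[2])),2),'slide',np.round([d[0]*c+d[1]*s,-d[2],-d[0]*s+d[1]*c],4))
E
python3 -c "
from h import *
go(.504,-.171,.1,.93)"
```

```text
t 0.1 tcp [0.2231 0.5025 0.2049] yaw 1.153 w 0.0939 F [ 0.16  0.72 -0.08] q6 -0.07
spin deg 12.78 slide [-0.3719  0.1049 -0.6278]
```

{"method": "step_arm", "body": {"plan": [{"grip": -1,"slide": [0,0,0],"spin": 6.4},{"grip": -1,"slide": [0,0,0],"spin": 6.4},{"grip": -1,"slide": [-0.0155,0,-0.0262],"spin": 0},{"grip": -1,"slide": [-0.0155,0,-0.0262],"spin": 0},{"grip": -1,"slide": [-0.0155,0,-0.0262],"spin": 0},{"grip": -1,"slide": [-0.0155,0,-0.0262],"spin": 0},{"grip": -1,"slide": [-0.0155,0,-0.0262],"spin": 0},{"grip": -1,"slide": [-0.0155,0,-0.0262],"spin": 0},{"grip": -1,"slide": [-0.0155,0,-0.0262],"spin": 0},{"grip": -1,"slide": [-0.0155,0,-0.0262],"spin": 0},{"grip": -1,"slide": [-0.0155,0,-0.0262],"spin": 0},{"grip": -1,"slide": [-0.0155,0,-0.0262],"spin": 0},{"grip": -1,"slide": [-0.0155,0,-0.0262],"spin": 0},{"grip": -1,"slide": [-0.0155,0,-0.0262],"spin": 0}], "force": 4}}

```text
time_s: 1.27
ee_pos: [0.364, 0.1641, 0.2054]
eef_rot: [-1.571, 0.0, 0.93]
force: [0.3, -0.5, -0.5]
grip_width: 0.0939
```

```bash
python3 -c "
from h import *
go(.504,-.171,.1,.93)"
```

```text
t 1.27 tcp [0.364  0.1641 0.2054] yaw 0.9298 w 0.0939 F [ 0.29 -0.48 -0.47] q6 -0.6
spin deg -0.01 slide [-0.185   0.1054 -0.3126]
```

{"method": "step_arm", "body": {"plan": [{"grip": -1,"slide": [-0.0154,0,-0.026],"spin": 0},{"grip": -1,"slide": [-0.0154,0,-0.026],"spin": 0},{"grip": -1,"slide": [-0.0154,0,-0.026],"spin": 0},{"grip": -1,"slide": [-0.0154,0,-0.026],"spin": 0},{"grip": -1,"slide": [-0.0154,0,-0.026],"spin": 0},{"grip": -1,"slide": [-0.0154,0,-0.026],"spin": 0},{"grip": -1,"slide": [-0.0154,0,-0.026],"spin": 0},{"grip": -1,"slide": [-0.0154,0,-0.026],"spin": 0},{"grip": -1,"slide": [-0.0154,0,-0.026],"spin": 0},{"grip": -1,"slide": [-0.0154,0.02,-0.026],"spin": 0},{"grip": -1,"slide": [-0.0154,0.02,-0.026],"spin": 0},{"grip": -1,"slide": [-0.0154,0.02,-0.026],"spin": 0},{"grip": -1,"slide": [0,0.02,0],"spin": 0},{"grip": -1,"slide": [0,0.01,0],"spin": 0},{"grip": -1,"slide": [0,0,0],"spin": 0}]}}

```text
time_s: 2.52
ee_pos: [0.5021, -0.1686, 0.1131]
eef_rot: [-1.566, 0.001, 0.929]
force: [-0.6, 0.3, -0.5]
grip_width: 0.0942
```

```bash
python3 - <<'E'
from h import *
go(.504,-.171,.017,.93)
s=cams.camera('side');t=cams.camera('top')
a=cv2.resize(s[190:330,240:400],None,fx=2.5,fy=2.5);b=cv2.resize(t[140:280,300:460],None,fx=2.5,fy=2.5)
cv2.imwrite('pics/p1.png',np.hstack([a,b]))
E
```

```text
t 2.52 tcp [ 0.5021 -0.1686  0.1131] yaw 0.9293 w 0.0942 F [-0.6   0.34 -0.51] q6 -1.32
spin deg -0.04 slide [-0.0008  0.0961 -0.003 ]
```

View pics/p1.png

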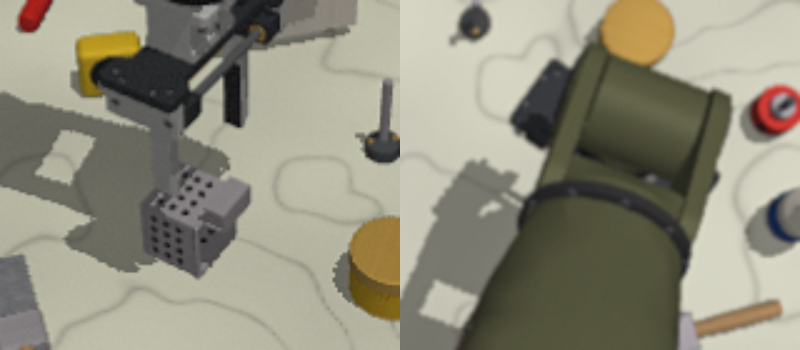

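The fingers straddle the basket, with one on each side of the lying box. I'll descend and close lightly.

{"method": "step_arm", "body": {"plan": [{"grip": -1,"slide": [0,0.02,0],"spin": 0},{"grip": -1,"slide": [0,0.02,0],"spin": 0},{"grip": -1,"slide": [0,0.02,0],"spin": 0},{"grip": -1,"slide": [0,0.02,0],"spin": 0},{"grip": -1,"slide": [0,0.013,0],"spin": 0},{"grip": -1,"slide": [0,0,0],"spin": 0},{"grip": -1,"slide": [0,0,0],"spin": 0}]}}

```text
time_s: 3.2
ee_pos: [0.5039, -0.1688, 0.0237]
eef_rot: [-1.572, -0.0, 0.93]
force: [-0.0, -0.8, 0.2]
grip_width: 0.094
```

```bash
python3 - <<'E'
from h import *
go(.504,-.171,.017,.93)
s=cams.camera('side')
zoom(s,260,210,120,100,5,'p2')
E
```

```text
t 3.2 tcp [ 0.5039 -0.1688  0.0237] yaw 0.9304 w 0.094 F [-0.04 -0.78  0.2 ] q6 -1.32
spin deg 0.02 slide [-0.0017  0.0067 -0.0014]
```

View pics/p2.png

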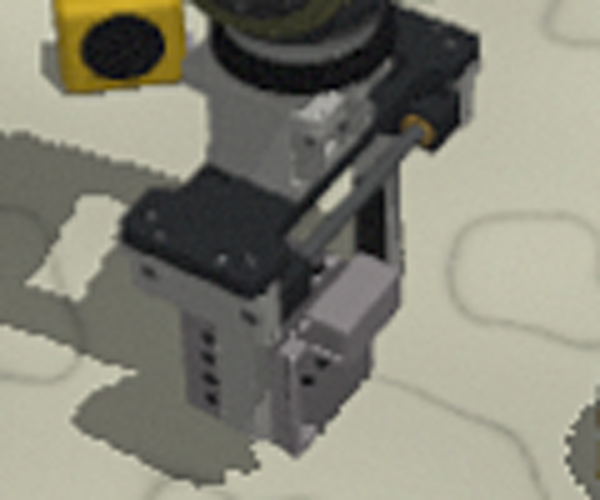

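{"method": "step_arm", "body": {"plan": [{"grip": -1,"slide": [-0.001,0.006,-0.0014],"spin": 0},{"grip": 0,"slide": [0,0,0],"spin": 0},{"grip": 1,"slide": [0,0,0],"spin": 0},{"grip": 1,"slide": [0,0,0],"spin": 0},{"grip": 1,"slide": [0,0,0],"spin": 0},{"grip": 1,"slide": [0,0,0],"spin": 0},{"grip": 1,"slide": [0,0,0],"spin": 0},{"grip": 1,"slide": [0,0,0],"spin": 0}], "force": 4}}

```text
time_s: 3.92
ee_pos: [0.5039, -0.1709, 0.0166]
eef_rot: [-1.571, 0.0, 0.93]
force: [-0.8, -0.2, 1.7]
grip_width: 0.0619
```

```bash
python3 - <<'E'
from h import *
go(.504,-.171,.017,.93)
E
```

```text
t 3.92 tcp [ 0.5039 -0.1709  0.0166] yaw 0.9296 w 0.0619 F [-0.8  -0.22  1.7 ] q6 -1.33
spin deg -0.02 slide [-0.0001 -0.0004 -0.0001]
```

Gripped at 62 mm, as expected. Now I'll lift slowly and look.

{"method": "step_arm", "body": {"plan": [{"grip": 1,"slide": [0,-0.005,0],"spin": 0},{"grip": 1,"slide": [0,-0.005,0],"spin": 0},{"grip": 1,"slide": [0,-0.005,0],"spin": 0},{"grip": 1,"slide": [0,-0.005,0],"spin": 0},{"grip": 1,"slide": [0,-0.005,0],"spin": 0},{"grip": 1,"slide": [0,-0.005,0],"spin": 0},{"grip": 1,"slide": [0,-0.005,0],"spin": 0},{"grip": 1,"slide": [0,-0.005,0],"spin": 0},{"grip": 1,"slide": [0,-0.005,0],"spin": 0},{"grip": 1,"slide": [0,0,0],"spin": 0},{"grip": 1,"slide": [0,0,0],"spin": 0}], "force": 4}}

```text
time_s: 4.83
ee_pos: [0.504, -0.1708, 0.0617]
eef_rot: [-1.571, -0.0, 0.93]
force: [0.8, -0.1, -1.9]
grip_width: 0.0621
```

```bash
python3 - <<'E'
from h import *
go(.504,-.171,.017,.93)
s=cams.camera('side')
zoom(s,260,190,140,120,5,'p3')
E
```

```text
t 4.83 tcp [ 0.504  -0.1708  0.0617] yaw 0.9296 w 0.0621 F [ 0.83 -0.12 -1.93] q6 -1.33
spin deg -0.02 slide [-0.0001  0.0447 -0.0001]
```

View pics/p3.png

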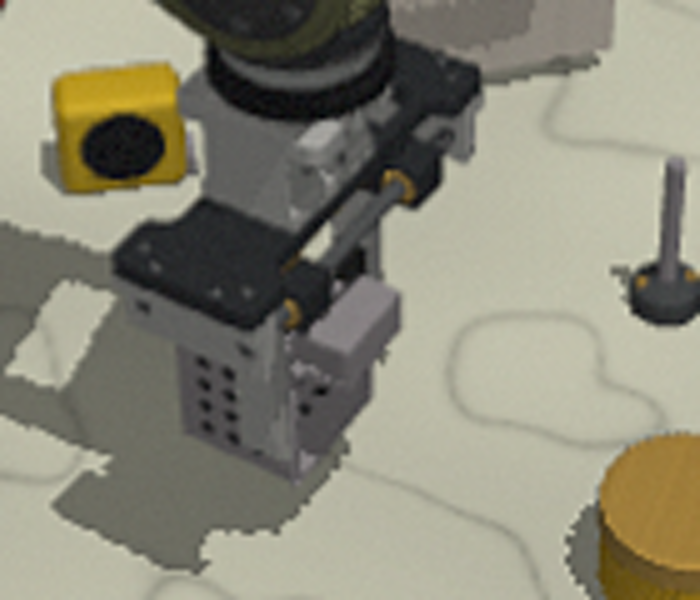

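The lift carried the basket level, because 4 N of pad friction holds it. I'll drop to 3 N and jiggle vertically.

{"method": "step_arm", "body": {"plan": [{"grip": 1,"slide": [0,0,0],"spin": 0},{"grip": 1,"slide": [0,0,0],"spin": 0},{"grip": 1,"slide": [0,-0.015,0],"spin": 0},{"grip": 1,"slide": [0,0.01,0],"spin": 0},{"grip": 1,"slide": [0,-0.015,0],"spin": 0},{"grip": 1,"slide": [0,0.01,0],"spin": 0},{"grip": 1,"slide": [0,-0.015,0],"spin": 0},{"grip": 1,"slide": [0,0.01,0],"spin": 0},{"grip": 1,"slide": [0,0,0],"spin": 0}], "force": 3}}

```text
time_s: 5.63
ee_pos: [0.5033, -0.1706, 0.0739]
eef_rot: [-1.569, 0.0, 0.93]
force: [-1.0, 0.6, -2.3]
grip_width: 0.0621
```

```bash
python3 - <<'E'
from h import *
go(.504,-.171,.017,.93)
s=cams.camera('side')
zoom(s,260,190,140,120,5,'p4')
E
```

```text
t 5.63 tcp [ 0.5033 -0.1706  0.0739] yaw 0.9296 w 0.0621 F [-1.    0.62 -2.27] q6 -1.33
spin deg -0.02 slide [ 0.0001  0.0569 -0.0009]
```

View pics/p4.png

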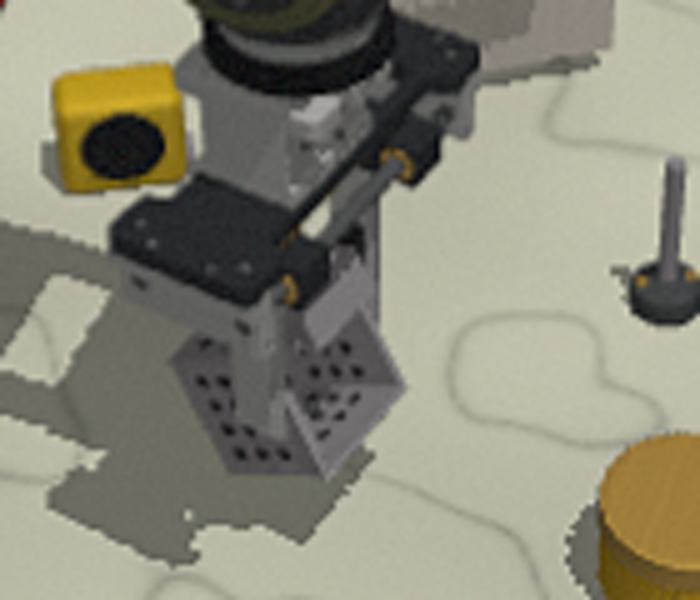

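It has swung about 40°, so jiggling works. I'll continue.

{"method": "step_arm", "body": {"plan": [{"grip": 1,"slide": [0,-0.015,0],"spin": 0},{"grip": 1,"slide": [0,0.012,0],"spin": 0},{"grip": 1,"slide": [0,-0.015,0],"spin": 0},{"grip": 1,"slide": [0,0.012,0],"spin": 0},{"grip": 1,"slide": [0,-0.015,0],"spin": 0},{"grip": 1,"slide": [0,0.012,0],"spin": 0},{"grip": 1,"slide": [0,0,0],"spin": 0}], "force": 3}}

```text
time_s: 6.27
ee_pos: [0.5031, -0.1705, 0.0833]
eef_rot: [-1.569, 0.001, 0.93]
force: [-0.2, -0.1, -3.1]
grip_width: 0.0621
```

```bash
python3 - <<'E'
from h import *
go(.504,-.171,.017,.93)
s=cams.camera('side')
zoom(s,260,190,140,120,5,'p5')
E
```

```text
t 6.27 tcp [ 0.5031 -0.1705  0.0833] yaw 0.9296 w 0.0621 F [-0.22 -0.11 -3.07] q6 -1.33
spin deg -0.02 slide [ 0.0001  0.0663 -0.001 ]
```

View pics/p5.png

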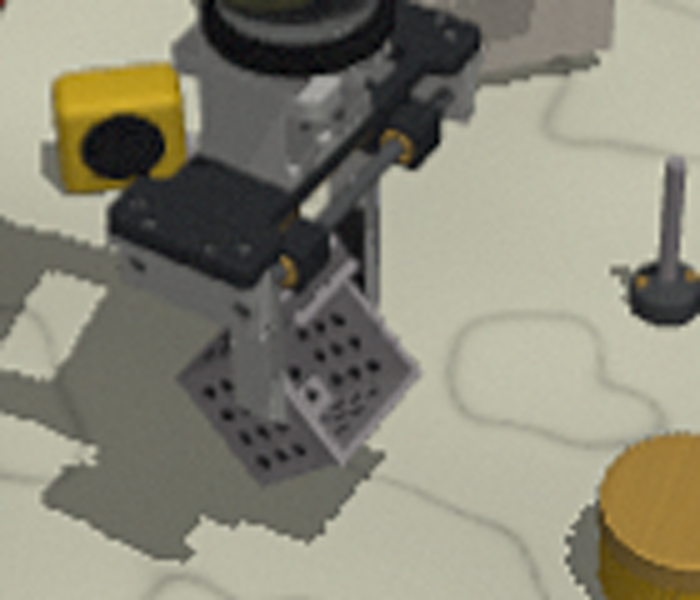

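{"method": "step_arm", "body": {"plan": [{"grip": 1,"slide": [0,-0.018,0],"spin": 0},{"grip": 1,"slide": [0,0.018,0],"spin": 0},{"grip": 1,"slide": [0,-0.018,0],"spin": 0},{"grip": 1,"slide": [0,0.018,0],"spin": 0},{"grip": 1,"slide": [0,-0.018,0],"spin": 0},{"grip": 1,"slide": [0,0.018,0],"spin": 0},{"grip": 1,"slide": [0,-0.018,0],"spin": 0},{"grip": 1,"slide": [0,0.018,0],"spin": 0},{"grip": 1,"slide": [0,0,0],"spin": 0}], "force": 3}}

```text
time_s: 7.07
ee_pos: [0.5029, -0.1704, 0.0833]
eef_rot: [-1.568, 0.001, 0.93]
force: [-0.4, 0.4, -3.0]
grip_width: 0.0618
```

```bash
python3 - <<'E'
from h import *
go(.504,-.171,.017,.93)
s=cams.camera('side')
zoom(s,260,190,140,120,5,'p6')
E
```

```text
t 7.07 tcp [ 0.5029 -0.1704  0.0833] yaw 0.9296 w 0.0618 F [-0.37  0.35 -2.97] q6 -1.33
spin deg -0.02 slide [ 0.0002  0.0663 -0.0012]
```

View pics/p6.png

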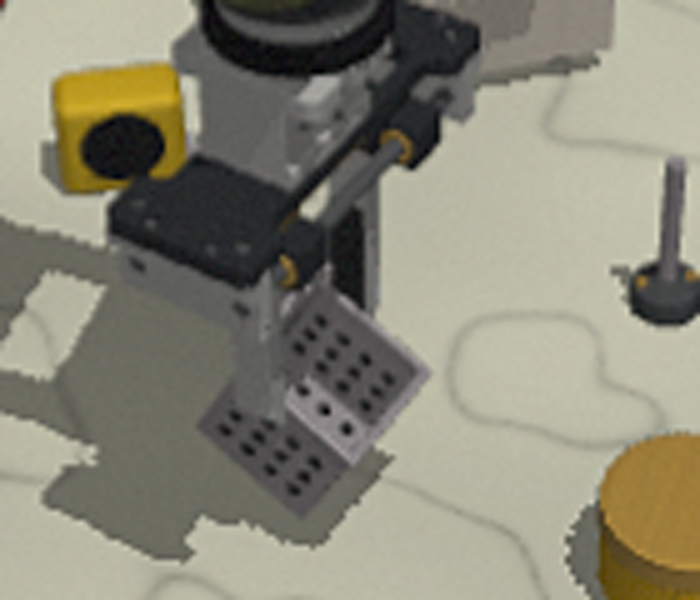

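It is at about 60° now. Next I'll lower its front-bottom edge onto the bench until it touches, then arc back (tool +z) to finish the turn.

{"method": "step_arm", "body": {"plan": [{"grip": 1,"slide": [0,0.012,0],"spin": 0},{"grip": 1,"slide": [0,0.012,0],"spin": 0},{"grip": 1,"slide": [0,0.006,0],"spin": 0},{"grip": 1,"slide": [0,0,0],"spin": 0}], "force": 4}}

```text
time_s: 7.45
ee_pos: [0.5034, -0.1706, 0.0546]
eef_rot: [-1.569, 0.0, 0.93]
force: [0.3, 0.3, -2.3]
grip_width: 0.0618
```

```bash
python3 - <<'E'
from h import *
go(.504,-.171,.017,.93)
s=cams.camera('side')
zoom(s,260,190,140,120,5,'p7')
E
```

```text
t 7.45 tcp [ 0.5034 -0.1706  0.0546] yaw 0.9296 w 0.0618 F [ 0.3   0.27 -2.25] q6 -1.33
spin deg -0.02 slide [ 0.      0.0376 -0.0008]
```

View pics/p7.png

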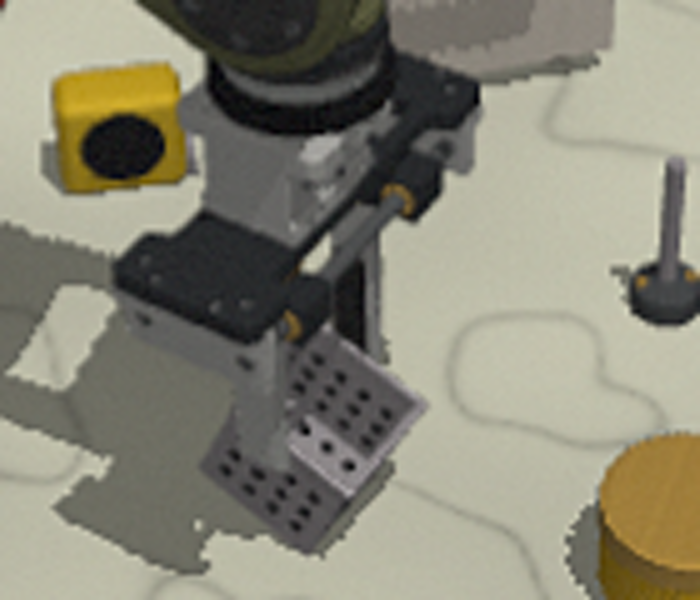

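{"method": "step_arm", "body": {"plan": [{"grip": 1,"slide": [0,0.006,0],"spin": 0},{"grip": 1,"slide": [0,0.006,0],"spin": 0},{"grip": 1,"slide": [0,0.001,0.003],"spin": 0},{"grip": 1,"slide": [0,0.001,0.003],"spin": 0},{"grip": 1,"slide": [0,0.001,0.003],"spin": 0},{"grip": 1,"slide": [0,0,0],"spin": 0}], "force": 4}}

```text
time_s: 8.0
ee_pos: [0.4961, -0.165, 0.0403]
eef_rot: [-1.57, 0.0, 0.93]
force: [-0.7, -0.0, -2.6]
grip_width: 0.0613
```

```bash
python3 - <<'E'
from h import *
go(.504,-.171,.017,.93)
s=cams.camera('side')
zoom(s,260,190,140,120,5,'p8')
E
```

```text
t 8.0 tcp [ 0.4961 -0.165   0.0403] yaw 0.9297 w 0.0613 F [-0.66 -0.01 -2.58] q6 -1.32
spin deg -0.01 slide [-0.      0.0233 -0.0099]
```

View pics/p8.png

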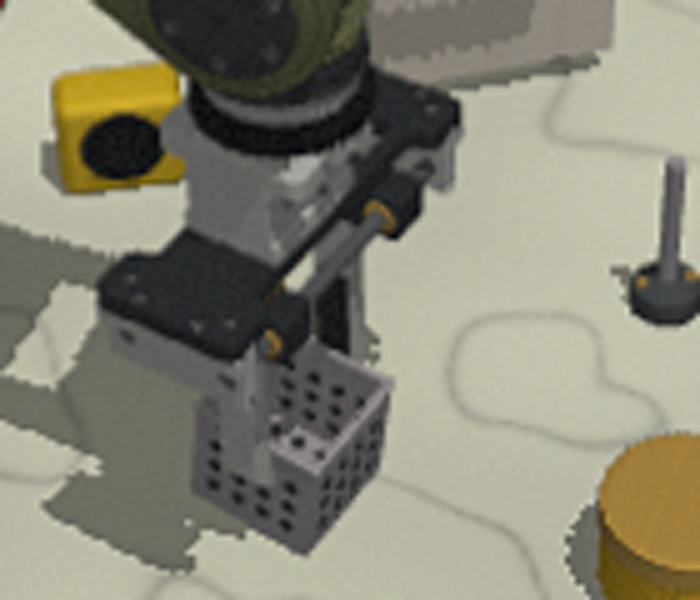

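Nearly upright. I'll lower until it bears on the bench.

{"method": "step_arm", "body": {"plan": [{"grip": 1,"slide": [0,0.003,0.001],"spin": 0},{"grip": 1,"slide": [0,0.003,0.001],"spin": 0},{"grip": 1,"slide": [0,0.002,0.001],"spin": 0},{"grip": 1,"slide": [0,0,0],"spin": 0}], "force": 4}}

```text
time_s: 8.38
ee_pos: [0.4944, -0.1636, 0.0323]
eef_rot: [-1.571, -0.0, 0.93]
force: [0.3, -0.6, -0.1]
grip_width: 0.0619
```

```bash
python3 - <<'E'
from h import *
go(.504,-.171,.017,.93)
s=cams.camera('side')
zoom(s,260,190,140,120,5,'p9')
E
```

```text
t 8.38 tcp [ 0.4944 -0.1636  0.0323] yaw 0.9296 w 0.0619 F [ 0.33 -0.63 -0.12] q6 -1.32
spin deg -0.02 slide [-0.0001  0.0153 -0.0121]
```

View pics/p9.png

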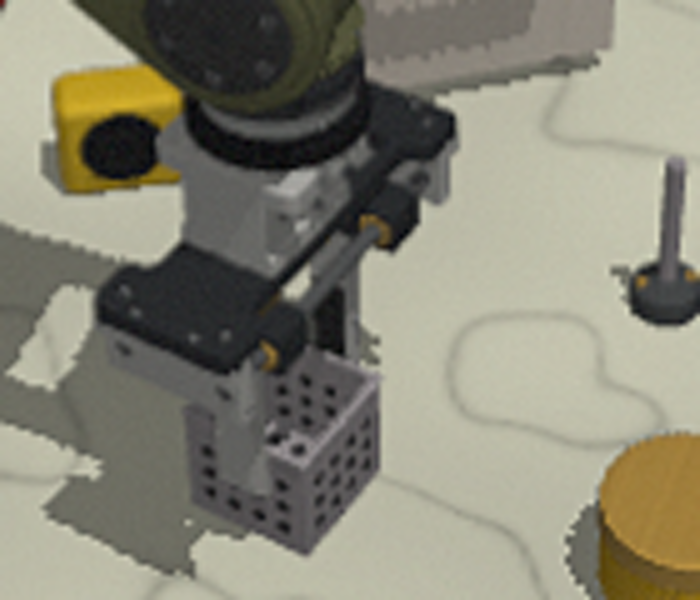

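The basket is upright and the force has gone to zero, so the bench is carrying it. I'll open, wait, and retract up and clear.

{"method": "step_arm", "body": {"plan": [{"grip": -1,"slide": [0,0,0],"spin": 0},{"grip": -1,"slide": [0,0,0],"spin": 0},{"grip": -1,"slide": [0,0,0],"spin": 0},{"grip": -1,"slide": [0,0,0],"spin": 0},{"grip": -1,"slide": [0,0,0],"spin": 0},{"grip": -1,"slide": [0,-0.015,0],"spin": 0},{"grip": -1,"slide": [0,-0.025,0],"spin": 0},{"grip": -1,"slide": [0,-0.03,0],"spin": 0},{"grip": -1,"slide": [0,-0.03,0],"spin": 0},{"grip": -1,"slide": [0,-0.02,0],"spin": 0},{"grip": -1,"slide": [0,0,0.03],"spin": 6},{"grip": -1,"slide": [0,0,0.03],"spin": 6},{"grip": -1,"slide": [0,0,0.03],"spin": 6},{"grip": -1,"slide": [0,0,0.03],"spin": 6},{"grip": -1,"slide": [0,0,0.03],"spin": 6}]}}

```text
time_s: 9.68
ee_pos: [0.3951, -0.0514, 0.1524]
eef_rot: [-1.571, -0.0, 0.4]
force: [0.3, 0.8, -0.5]
grip_width: 0.0942
```

```bash
python3 - <<'E'
from h import *
go(.504,-.171,.017,.93)
s=cams.camera('side');t=cams.camera('top')
cv2.imwrite('pics/side1.png',s);cv2.imwrite('pics/top1.png',t)
a=cv2.resize(s[230:310,270:350],None,fx=5,fy=5,interpolation=cv2.INTER_CUBIC)
b=cv2.resize(t[175:255,335:415],None,fx=5,fy=5,interpolation=cv2.INTER_CUBIC)
cv2.imwrite('pics/p10.png',np.hstack([a,b]))
E
```

```text
t 9.68 tcp [ 0.3951 -0.0514  0.1524] yaw 0.3999 w 0.0942 F [ 0.26  0.85 -0.46] q6 -0.62
spin deg -30.37 slide [-0.0308  0.1354 -0.1588]
```

View pics/p10.png

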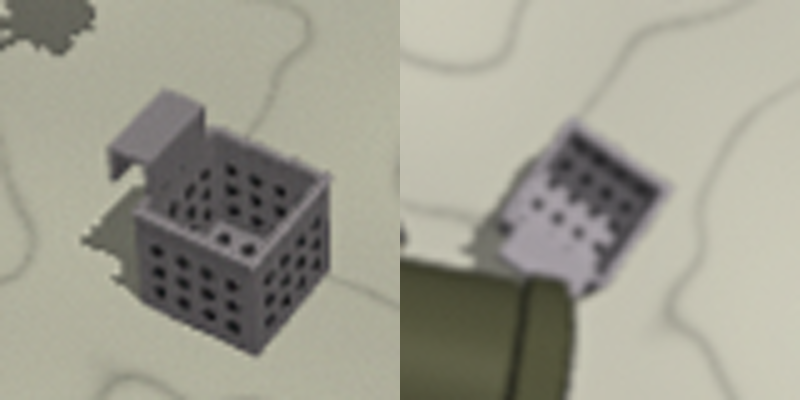

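```bash
python3 - <<'E'
from h import *
f=lambda X,Y,k,x0,y0:((X+.5)/k-.5+x0,(Y+.5)/k-.5+y0)
S=np.array([onz('side',*f(X,Y,5,270,230),.06)[:2] for X,Y in[(330,178),(255,268),(135,208),(213,128)]])
T=np.array([onz('top',*f(X-400,Y,5,335,175),.06)[:2] for X,Y in[(573,120),(672,187)]])
d=S[0]-S[1];print('side',S.round(4),'len',[np.linalg.norm(S[i]-S[i-1]).round(4) for i in range(4)],'c',S.mean(0),'frontmid',S[:2].mean(0),'yaw',np.arctan2(-d[0],d[1]))
d=S[0]+S[1]-S[2]-S[3];print('x yaw',np.arctan2(d[1],d[0]))
d=T[0]-T[1];print('top',T.round(4),np.linalg.norm(d),'mid',T.mean(0),'yaw',np.arctan2(-d[0],d[1]))
L=np.array([onz('side',*f(X,Y,5,270,230),.081)[:2] for X,Y in[(205,108),(165,90),(108,150),(148,170)]]);print('lip',L.round(4),L.mean(0))
E
```

```text
side [[ 0.5337 -0.1567]
 [ 0.4973 -0.2073]
 [ 0.4474 -0.167 ]
 [ 0.484  -0.12  ]] len [np.float64(0.0618), np.float64(0.0624), np.float64(0.0641), np.float64(0.0595)] c [ 0.49057501 -0.16275235] frontmid [ 0.51547681 -0.18198943] yaw -0.6236832049980781
x yaw -0.6577574179736382
top [[ 0.5328 -0.1545]
 [ 0.4973 -0.2038]] 0.060785269508335106 mid [ 0.51505972 -0.17914535] yaw -0.6226664226214246
lip [[ 0.4807 -0.1289]
 [ 0.4635 -0.1155]
 [ 0.4373 -0.1514]
 [ 0.4543 -0.1654]] [ 0.4589417  -0.14031844]
```

The basket is standing upright and free. Its centre is (0.4905, -0.162) and its yaw is -0.64, agreeing across both views and with the gripper's last pose. Now I'll retake it by the front wall, with the jaws along basket x.

{"method": "step_arm", "body": {"plan": [{"grip": 0.2,"slide": [0,0,0],"spin": 6.6},{"grip": 0.2,"slide": [0,0,0],"spin": 6.6},{"grip": 0.2,"slide": [0,0,0],"spin": 6.6},{"grip": 0.2,"slide": [0,0,0],"spin": 6.6},{"grip": 0.2,"slide": [0,0,0],"spin": 6.6},{"grip": 0.2,"slide": [0,0,0],"spin": 6.6},{"grip": 0.2,"slide": [0,0,0],"spin": 6.6},{"grip": 0.2,"slide": [0,0,0],"spin": 6.6},{"grip": 0.2,"slide": [0,0,0],"spin": 6.8},{"grip": 0.2,"slide": [0.0215,0,-0.004],"spin": 0},{"grip": 0.2,"slide": [0.0215,0,-0.004],"spin": 0},{"grip": 0.2,"slide": [0.0215,0,-0.004],"spin": 0},{"grip": 0.2,"slide": [0.0215,0,-0.004],"spin": 0},{"grip": 0.2,"slide": [0.0215,0,-0.004],"spin": 0},{"grip": 0.2,"slide": [0.0215,0,-0.004],"spin": 0},{"grip": 0.2,"slide": [0.0215,0,-0.004],"spin": 0},{"grip": 0.2,"slide": [0.0215,0,-0.004],"spin": 0},{"grip": 0.2,"slide": [0,0.02,0],"spin": 0},{"grip": 0.2,"slide": [0,0.02,0],"spin": 0},{"grip": 0.2,"slide": [0,0,0],"spin": 0}]}}

```text
time_s: 11.45
ee_pos: [0.5146, -0.1798, 0.1088]
eef_rot: [-1.572, 0.005, -0.634]
force: [-0.4, 0.1, -1.6]
grip_width: 0.0377
```

```bash
python3 - <<'E'
from h import *
go(.514,-.180,.024,-.641)
E
```

```text
t 11.45 tcp [ 0.5146 -0.1798  0.1088] yaw -0.6335 w 0.0377 F [-0.36  0.05 -1.56] q6 0.23
spin deg 0.43 slide [-0.0004  0.0848 -0.0005]
```

{"method": "step_arm", "body": {"plan": [{"grip": 0.2,"slide": [0,0.015,0],"spin": 0},{"grip": 0.2,"slide": [0,0.015,0],"spin": 0},{"grip": 0.2,"slide": [0,0.015,0],"spin": 0},{"grip": 0.2,"slide": [0,0.005,0],"spin": 0},{"grip": 0.2,"slide": [0,0,0],"spin": 0},{"grip": 0.2,"slide": [0,0,0],"spin": 0}]}}

```text
time_s: 11.95
ee_pos: [0.5164, -0.18, 0.0634]
eef_rot: [-1.571, -0.001, -0.634]
force: [0.1, 0.2, 0.4]
grip_width: 0.0379
```

```bash
python3 - <<'E'
from h import *
go(.514,-.180,.024,-.641)
s=cams.camera('side')
zoom(s,260,190,140,120,5,'p11')
E
```

```text
t 11.95 tcp [ 0.5164 -0.18    0.0634] yaw -0.6338 w 0.0379 F [0.13 0.16 0.39] q6 0.23
spin deg 0.41 slide [-0.0019  0.0394 -0.0014]
```

View pics/p11.png

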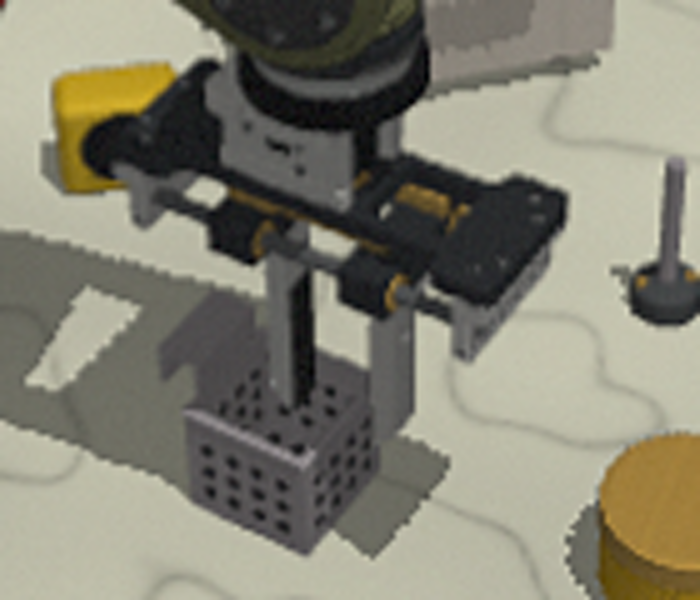

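One finger is over the mouth and the other is outside the front wall. I'll descend and pinch.

{"method": "step_arm", "body": {"plan": [{"grip": 0.2,"slide": [-0.002,0.01,-0.0014],"spin": 0.4},{"grip": 0.2,"slide": [0,0.012,0],"spin": 0},{"grip": 0.2,"slide": [0,0.012,0],"spin": 0},{"grip": 0.2,"slide": [0,0.004,0],"spin": 0},{"grip": 0.2,"slide": [0,0,0],"spin": 0},{"grip": 1,"slide": [0,0,0],"spin": 0},{"grip": 1,"slide": [0,0,0],"spin": 0},{"grip": 1,"slide": [0,0,0],"spin": 0},{"grip": 1,"slide": [0,0,0],"spin": 0},{"grip": 1,"slide": [0,0,0],"spin": 0},{"grip": 1,"slide": [0,0,0],"spin": 0}], "force": 8}}

```text
time_s: 12.92
ee_pos: [0.5137, -0.1798, 0.0247]
eef_rot: [-1.571, -0.0, -0.641]
force: [-1.0, 0.5, 2.1]
grip_width: 0.0028
```

```bash
python3 - <<'E'
from h import *
go(.514,-.180,.024,-.641)
E
```

```text
t 12.92 tcp [ 0.5137 -0.1798  0.0247] yaw -0.6412 w 0.0028 F [-0.98  0.53  2.11] q6 0.24
spin deg -0.01 slide [0.0004 0.0007 0.    ]
```

Width is 2.8 mm, so the wall is pinched. Next I'll measure the gap and rim line precisely.

```bash
python3 - <<'E'
from h import *
f=lambda X,Y,k,x0,y0:((X+.5)/k-.5+x0,(Y+.5)/k-.5+y0)
yaw=.182;R=np.array([[np.cos(yaw),-np.sin(yaw)],[np.sin(yaw),np.cos(yaw)]])
c=np.array([.572,.266])
def bf(n,X,Y,k,x0,y0,z): return (R.T@(onz(n,*f(X,Y,k,x0,y0),z)[:2]-c)).round(4)
for nm,pts in dict(Llip=[(245,490),(330,472),(315,428),(232,445)],Rlip=[(575,425),(657,408),(645,365),(560,382)]).items():
    print(nm,[bf('top',X,Y,4.7,110,120,.188) for X,Y in pts])
print('Lmouth',[bf('top',X,Y,4.7,110,120,.167) for X,Y in [(217,340),(332,320)]])
print('Rmouth',[bf('top',X,Y,4.7,110,120,.167) for X,Y in [(535,276),(648,260)]])
print('front rim outer line',[bf('top',X,Y,4.7,110,120,.185) for X,Y in [(98,497),(240,466),(400,438),(500,420),(560,405),(735,368)]])
print('rim inner',[bf('top',X,Y,4.7,110,120,.185) for X,Y in [(320,430),(380,417),(450,404),(540,388)]])
print('side outer',[bf('side',X,Y,4,280,80,.185) for X,Y in [(58,78),(104,182),(160,305)]])
E
```

```text
Llip [array([-0.0954,  0.0865]), array([-0.095 ,  0.0437]), array([-0.0722,  0.0478]), array([-0.0724,  0.0897])]
Rlip [array([-0.0959, -0.0779]), array([-0.0956, -0.1184]), array([-0.0737, -0.1164]), array([-0.0737, -0.0742])]
Lmouth [array([-0.0142,  0.0968]), array([-0.0159,  0.0374])]
Rmouth [array([-0.0143, -0.0671]), array([-0.0177, -0.1242])]
front rim outer line [array([-0.084 ,  0.1609]), array([-0.0828,  0.0883]), array([-0.0848,  0.008 ]), array([-0.0857, -0.0418]), array([-0.0843, -0.0718]), array([-0.0833, -0.1587])]
rim inner [array([-0.0731,  0.0464]), array([-0.0726,  0.0161]), array([-0.0731, -0.0189]), array([-0.0741, -0.0636])]
side outer [array([-0.0809,  0.1613]), array([-0.0828,  0.0008]), array([-0.0838, -0.1577])]
```

```bash
python3 - <<'E'
from h import *
t=cv2.imread('pics/top0.png')
zoom(t,140,170,130,62,6,'rim')
E
```

```text
(no output)
```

View pics/rim.png

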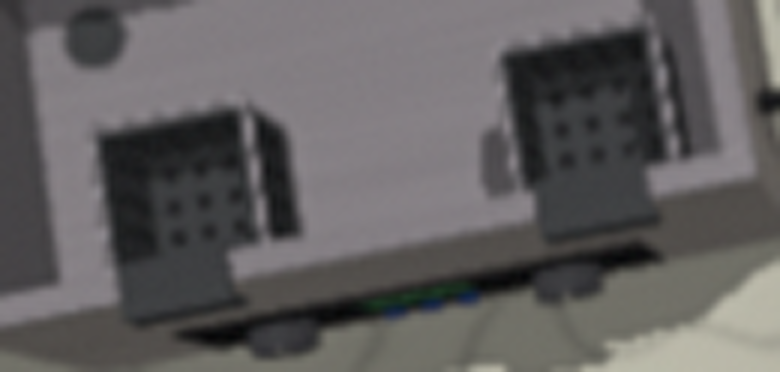

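The rim's middle line is at about -0.079 in the bath's frame, and the gap's centre is at y = -0.015, about 102 mm wide. I'll squeeze firmer and lift.

{"method": "step_arm", "body": {"plan": [{"grip": 1,"slide": [0,0,0],"spin": 0},{"grip": 1,"slide": [0,0,0],"spin": 0},{"grip": 1,"slide": [0,-0.008,0],"spin": 0},{"grip": 1,"slide": [0,-0.015,0],"spin": 0},{"grip": 1,"slide": [0,-0.02,0],"spin": 0},{"grip": 1,"slide": [0,-0.02,0],"spin": 0},{"grip": 1,"slide": [0,-0.02,0],"spin": 0},{"grip": 1,"slide": [0,-0.02,0],"spin": 0},{"grip": 1,"slide": [0,-0.02,0],"spin": 0},{"grip": 1,"slide": [0,-0.02,0],"spin": 0},{"grip": 1,"slide": [0,-0.02,0],"spin": 0},{"grip": 1,"slide": [0,-0.02,0],"spin": 0},{"grip": 1,"slide": [0,-0.02,0],"spin": 0},{"grip": 1,"slide": [0,-0.01,0],"spin": 0},{"grip": 1,"slide": [0,0,0],"spin": 0}], "force": 30}}

```text
time_s: 14.17
ee_pos: [0.5141, -0.1799, 0.2397]
eef_rot: [-1.57, -0.003, -0.641]
force: [1.2, -0.4, -2.5]
grip_width: 0.0031
```

```bash
python3 - <<'E'
from h import *
go(.564,.249,.24,.182)
s=cams.camera('side')
zoom(s,260,120,160,140,4,'p12')
E
```

```text
t 14.17 tcp [ 0.5141 -0.1799  0.2397] yaw -0.6412 w 0.0031 F [ 1.16 -0.38 -2.53] q6 0.24
spin deg -47.16 slide [ 1.267e-01 -3.000e-04  4.128e-01]
```

View pics/p12.png

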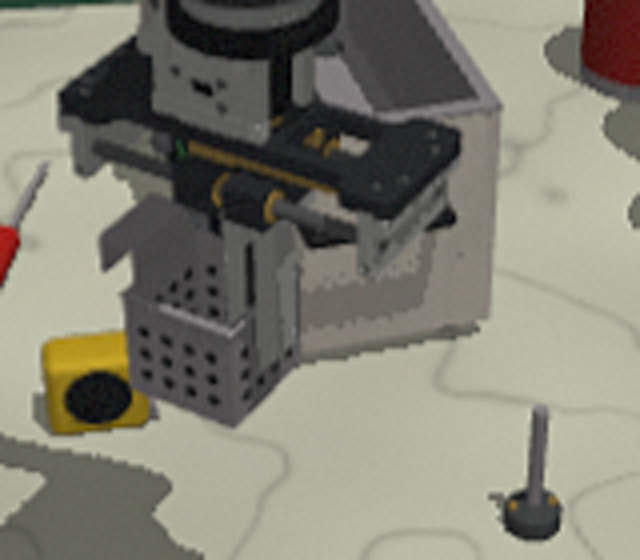

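It holds upright. I'll turn it to the bath's yaw and carry it over.

{"method": "step_arm", "body": {"plan": [{"grip": 1,"slide": [0,0,0],"spin": -5.9},{"grip": 1,"slide": [0,0,0],"spin": -5.9},{"grip": 1,"slide": [0,0,0],"spin": -5.9},{"grip": 1,"slide": [0,0,0],"spin": -5.9},{"grip": 1,"slide": [0,0,0],"spin": -5.9},{"grip": 1,"slide": [0,0,0],"spin": -5.9},{"grip": 1,"slide": [0,0,0],"spin": -5.9},{"grip": 1,"slide": [0,0,0],"spin": -5.9},{"grip": 1,"slide": [0.0079,0,0.0258],"spin": 0},{"grip": 1,"slide": [0.0079,0,0.0258],"spin": 0},{"grip": 1,"slide": [0.0079,0,0.0258],"spin": 0},{"grip": 1,"slide": [0.0079,0,0.0258],"spin": 0},{"grip": 1,"slide": [0.0079,0,0.0258],"spin": 0},{"grip": 1,"slide": [0.0079,0,0.0258],"spin": 0},{"grip": 1,"slide": [0.0079,0,0.0258],"spin": 0},{"grip": 1,"slide": [0.0079,0,0.0258],"spin": 0}]}}

```text
time_s: 15.55
ee_pos: [0.5377, 0.0361, 0.2358]
eef_rot: [-1.57, 0.002, 0.183]
force: [0.1, 0.2, -1.3]
grip_width: 0.0029
```

{"method": "step_arm", "body": {"plan": [{"grip": 1,"slide": [0.0079,0,0.0258],"spin": 0},{"grip": 1,"slide": [0.0079,0,0.0258],"spin": 0},{"grip": 1,"slide": [0.0079,0,0.0258],"spin": 0},{"grip": 1,"slide": [0.0079,0,0.0258],"spin": 0},{"grip": 1,"slide": [0.0079,0,0.0258],"spin": 0},{"grip": 1,"slide": [0.0079,0,0.0258],"spin": 0},{"grip": 1,"slide": [0.0079,0,0.0258],"spin": 0},{"grip": 1,"slide": [0.0079,0,0.0258],"spin": 0},{"grip": 1,"slide": [0,0,0],"spin": 0},{"grip": 1,"slide": [0,0,0],"spin": 0}]}}

```text
time_s: 16.38
ee_pos: [0.5623, 0.25, 0.2353]
eef_rot: [-1.571, 0.003, 0.184]
force: [0.4, 0.8, -1.8]
grip_width: 0.003
```

```bash
python3 - <<'E'
from h import *
go(.564,.249,.24,.182)
s=cams.camera('side');t=cams.camera('top')
cv2.imwrite('pics/s13.png',s);cv2.imwrite('pics/t13.png',t)
a=cv2.resize(s[50:200,270:400],None,fx=3,fy=3,interpolation=cv2.INTER_CUBIC);b=cv2.resize(t[110:260,130:260],None,fx=3,fy=3,interpolation=cv2.INTER_CUBIC)
cv2.imwrite('pics/p13.png',np.hstack([a,b]))
E
```

```text
t 16.38 tcp [0.5623 0.25   0.2353] yaw 0.1845 w 0.003 F [ 0.41  0.82 -1.77] q6 0.17
spin deg 0.14 slide [ 0.0015 -0.0047 -0.0013]
```

View pics/p13.png

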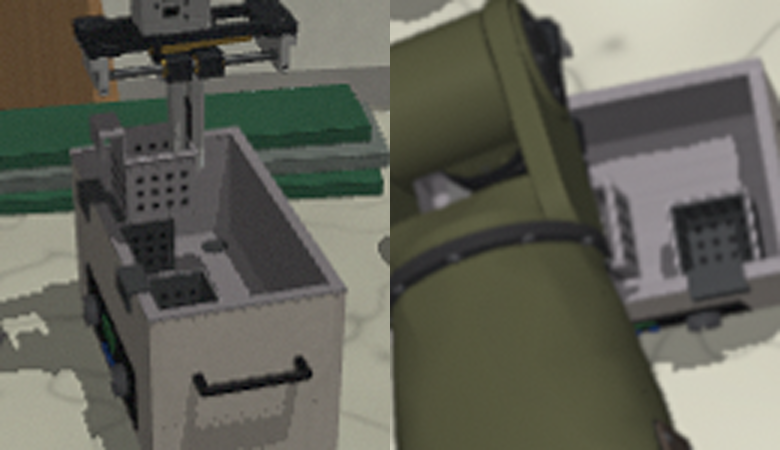

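```bash
python3 - <<'E'
from h import *
s=cv2.imread('pics/s13.png')
zoom(s,285,80,70,60,10,'p14')
E
```

```text
(no output)
```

View pics/p14.png

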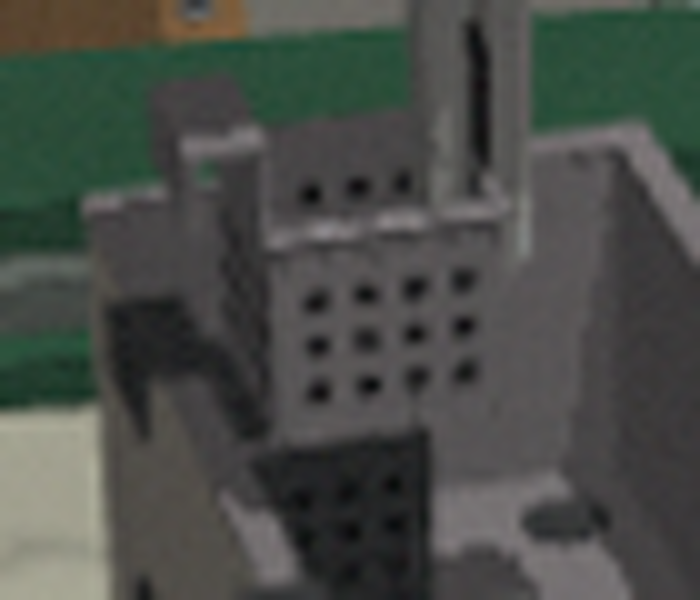

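```bash
python3 - <<'E'
from h import *
f=lambda X,Y,k,x0,y0:np.array(((X+.5)/k-.5+x0,(Y+.5)/k-.5+y0))
psi=.1845;o=np.array([.5623,.25]);e=np.array([np.cos(psi),np.sin(psi)]);n=np.array([-e[1],e[0]])
O=o-.0295*e; z0=.2353-.0247
def P(x,y,z): return [*(O+x*e+y*n),z0+z]
for nm,q,m in [('top back',(-.031,-.031,.06),(268,240)),('top front',(.031,-.031,.06),(505,208)),('bot back',(-.031,-.031,0),(268,445)),('lip outer',(-.05,-.022,.081),(180,150)),('lip inner',(-.028,-.022,.081),(265,130)),('tongue low',(-.05,-.022,.06),None)]:
    pr=proj('side',P(*q))[0]; print(nm,((pr-[285,80]+.5)*10-.5).round(0),m, onz('side',*f(*m,10,285,80),P(*q)[2])[:2].round(4) if m else '',np.round(P(*q),4))
E
```

```text
top back [274. 238.] (268, 240) [0.5068 0.2073] [0.5085 0.2084 0.2706]
top front [512. 204.] (505, 208) [0.5676 0.2179] [0.5695 0.2198 0.2706]
bot back [283. 447.] (268, 445) [0.5046 0.21  ] [0.5085 0.2084 0.2106]
lip outer [189. 156.] (180, 150) [0.4861 0.2176] [0.4882 0.2138 0.2916]
lip inner [275. 145.] (265, 130) [0.5078 0.2264] [0.5098 0.2178 0.2916]
tongue low [193. 232.] None  [0.4882 0.2138 0.2706]
```

In the side view the basket sits about 4–5 mm too far toward the front of the rim. I'll correct that and lower until the tongue is just above the rim.

{"method": "step_arm", "body": {"plan": [{"grip": 1,"slide": [0.0025,0,-0.001],"spin": 0},{"grip": 1,"slide": [0,0.01,0],"spin": 0},{"grip": 1,"slide": [0,0.01,0],"spin": 0},{"grip": 1,"slide": [0,0.01,0],"spin": 0},{"grip": 1,"slide": [0,0,0],"spin": 0},{"grip": 1,"slide": [0,0,0],"spin": 0},{"grip": 1,"slide": [0,0,0],"spin": 0}]}}

```text
time_s: 17.07
ee_pos: [0.5656, 0.2486, 0.2076]
eef_rot: [-1.571, -0.0, 0.183]
force: [-0.4, 0.0, -1.4]
grip_width: 0.0033
```

```bash
python3 - <<'E'
from h import *
go(.5668,.2497,.24,.182)
E
```

```text
t 17.07 tcp [0.5656 0.2486 0.2076] yaw 0.1826 w 0.0033 F [-0.36  0.04 -1.42] q6 0.17
spin deg 0.03 slide [ 0.0014 -0.0324  0.0008]
```

{"method": "step_arm", "body": {"plan": [{"grip": 1,"slide": [0.0014,0.01,0],"spin": 0},{"grip": 1,"slide": [0,0.01,0],"spin": 0},{"grip": 1,"slide": [0,0.01,0],"spin": 0},{"grip": 1,"slide": [0,0.01,0],"spin": 0},{"grip": 1,"slide": [0,0.008,0],"spin": 0},{"grip": 1,"slide": [0,0,0],"spin": 0},{"grip": 1,"slide": [0,0,0],"spin": 0},{"grip": 1,"slide": [0,0,0],"spin": 0}]}}

```text
time_s: 17.73
ee_pos: [0.5671, 0.249, 0.1599]
eef_rot: [-1.571, -0.001, 0.183]
force: [0.7, 0.3, -2.2]
grip_width: 0.0028
```

```bash
python3 - <<'E'
from h import *
go(.5668,.2497,.157,.182)
s=cams.camera('side');cv2.imwrite('pics/s15.png',s)
zoom(s,280,80,75,65,9,'p15')
E
```

```text
t 17.73 tcp [0.5671 0.249  0.1599] yaw 0.1826 w 0.0028 F [ 0.68  0.3  -2.19] q6 0.17
spin deg 0.03 slide [-0.0002  0.0029  0.0008]
```

View pics/p15.png

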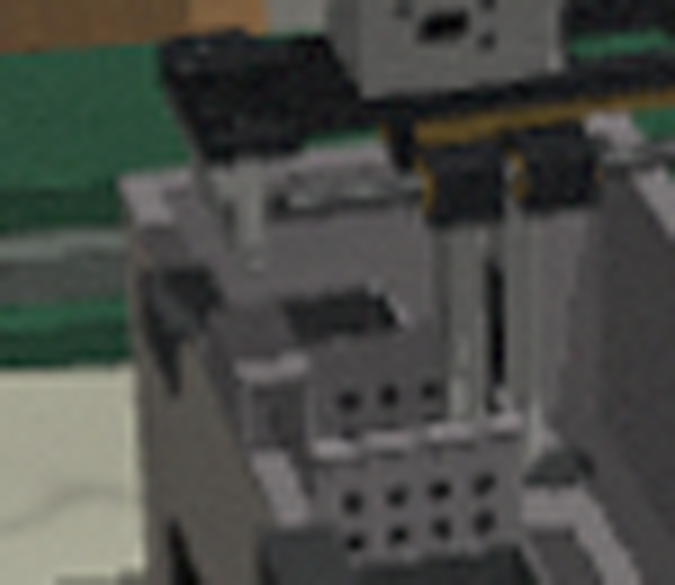

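```bash
python3 - <<'E'
from h import *
f=lambda X,Y,k,x0,y0:np.array(((X+.5)/k-.5+x0,(Y+.5)/k-.5+y0))
yaw=.182;R=np.array([[np.cos(yaw),-np.sin(yaw)],[np.sin(yaw),np.cos(yaw)]]);c=np.array([.572,.266])
def b(X,Y,z): return (R.T@(onz('side',*f(X,Y,9,280,80),z)[:2]-c)).round(4)
z0=.1599-.0247
print('lip outer,inner',b(240,368,z0+.081),b(310,353,z0+.081),'expect y -.037')
print('mouth back/front corner',b(313,452,z0+.06),b(522,420,z0+.06))
print('rim at near: outer,inner',b(258,465,.185),b(283,455,.185),b(275,520,.185),b(305,515,.185))
for nm,P in dict(ro=(-.084,-.04),ri=(-.074,-.04),ro2=(-.084,-.06),ri2=(-.074,-.06)).items():
    w=R@np.array(P)+c; print(nm,((proj('side',[*w,.185])[0]-[280,80]+.5)*9-.5).round(0))
t=R.T@(np.array([.5671,.249])-c);print('tcp bath',t)
E
```

```text
lip outer,inner [-0.0869 -0.0303] [-0.0654 -0.0275] expect y -.037
mouth back/front corner [-0.0701 -0.0477] [-0.0073 -0.0472]
rim at near: outer,inner [-0.0835 -0.033 ] [-0.0752 -0.0294] [-0.0859 -0.065 ] [-0.077  -0.0647]
ro [262. 477.]
ri [295. 472.]
ro2 [278. 511.]
ri2 [311. 505.]
tcp bath [-0.00789602 -0.01583234]
```

```bash
python3 - <<'E'
from h import *
s=cv2.imread('pics/s15.png'); zoom(s,300,112,40,36,16,'p16')
E
```

```text
(no output)
```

View pics/p16.png

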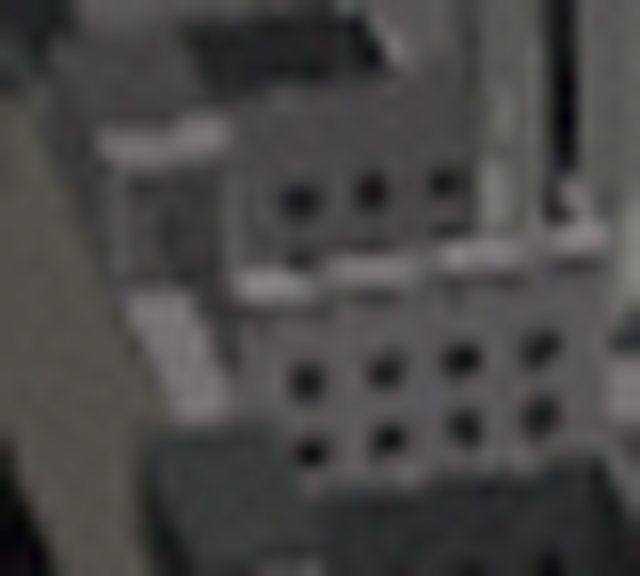

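Lip middle reads about -0.077 and rim middle about -0.079, so I'll shift back 2 mm and lower slowly, watching the force.

{"method": "step_arm", "body": {"plan": [{"grip": 1,"slide": [-0.002,0,0.0008],"spin": 0},{"grip": 1,"slide": [0,0.003,0],"spin": 0},{"grip": 1,"slide": [0,0.003,0],"spin": 0},{"grip": 1,"slide": [0,0.003,0],"spin": 0},{"grip": 1,"slide": [0,0.003,0],"spin": 0},{"grip": 1,"slide": [0,0,0],"spin": 0},{"grip": 1,"slide": [0,0,0],"spin": 0}]}}

```text
time_s: 18.37
ee_pos: [0.5647, 0.2493, 0.1472]
eef_rot: [-1.571, 0.0, 0.183]
force: [-0.1, -0.8, -1.7]
grip_width: 0.0027
```

```bash
python3 - <<'E'
from h import *
go(.5648,.2495,.1317,.182)
s=cams.camera('side');cv2.imwrite('pics/s17.png',s)
zoom(s,300,112,40,36,16,'p17')
E
```

```text
t 18.37 tcp [0.5647 0.2493 0.1472] yaw 0.1826 w 0.0027 F [-0.09 -0.83 -1.67] q6 0.17
spin deg 0.03 slide [0.0001 0.0155 0.0002]
```

View pics/p17.png

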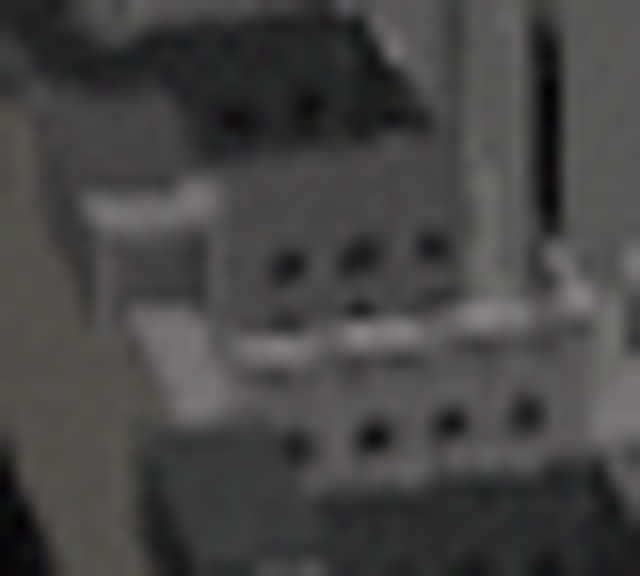

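The tongue (x≈100 in the zoom) is in front of the rim's outer edge (x≈130) and the force hasn't changed. I'll continue down.

{"method": "step_arm", "body": {"plan": [{"grip": 1,"slide": [0,0.003,0],"spin": 0},{"grip": 1,"slide": [0,0.003,0],"spin": 0},{"grip": 1,"slide": [0,0.003,0],"spin": 0},{"grip": 1,"slide": [0,0.003,0],"spin": 0},{"grip": 1,"slide": [0,0.002,0],"spin": 0},{"grip": 1,"slide": [0,0,0],"spin": 0},{"grip": 1,"slide": [0,0,0],"spin": 0}]}}

```text
time_s: 19.0
ee_pos: [0.5648, 0.2493, 0.1334]
eef_rot: [-1.571, 0.0, 0.183]
force: [0.7, 0.5, -3.2]
grip_width: 0.003
```

```bash
python3 - <<'E'
from h import *
go(.5648,.2495,.1317,.182)
s=cams.camera('side');cv2.imwrite('pics/s18.png',s)
zoom(s,295,112,55,45,14,'p18')
E
```

```text
t 19.0 tcp [0.5648 0.2493 0.1334] yaw 0.1827 w 0.003 F [ 0.74  0.47 -3.19] q6 0.17
spin deg 0.04 slide [0.     0.0017 0.0002]
```

View pics/p18.png

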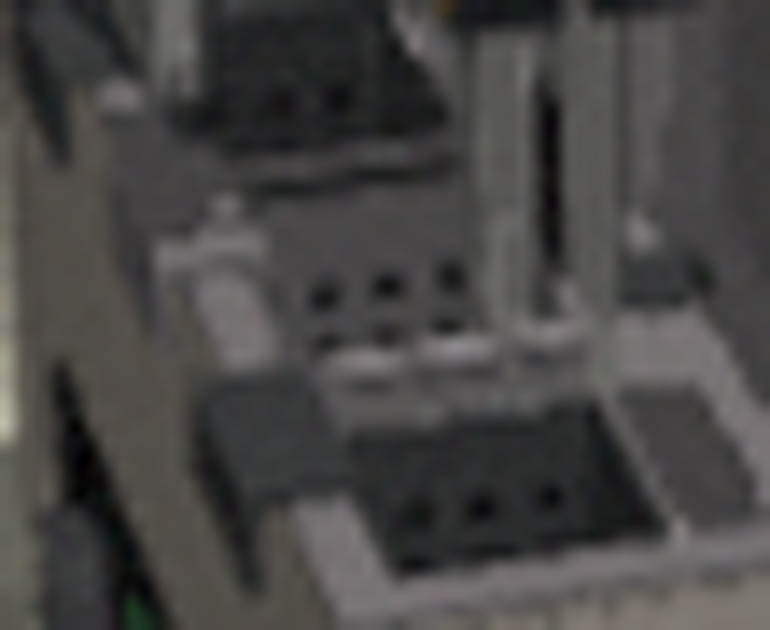

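It straddles the rim cleanly. I'll go down the last couple of millimetres until it touches.

{"method": "step_arm", "body": {"plan": [{"grip": 1,"slide": [0,0.001,0],"spin": 0},{"grip": 1,"slide": [0,0.001,0],"spin": 0},{"grip": 1,"slide": [0,0,0],"spin": 0},{"grip": 1,"slide": [0,0,0],"spin": 0}]}}

```text
time_s: 19.38
ee_pos: [0.5649, 0.2493, 0.1317]
eef_rot: [-1.571, -0.0, 0.183]
force: [-0.2, 0.1, 0.0]
grip_width: 0.0029
```

```bash
python3 - <<'E'
from h import *
go(.5648,.2495,.1317,.182)
E
```

```text
t 19.38 tcp [0.5649 0.2493 0.1317] yaw 0.1826 w 0.0029 F [-0.21  0.09  0.02] q6 0.17
spin deg 0.03 slide [-0.0001 -0.      0.0002]
```

Force is zero, so the rim carries it. I'll seat the back wall toward the tank wall (-2.5 mm), then open part-way and rise.

{"method": "step_arm", "body": {"plan": [{"grip": 1,"slide": [-0.0025,0,0],"spin": 0},{"grip": 1,"slide": [0,0,0],"spin": 0},{"grip": 0.4,"slide": [0,0,0],"spin": 0},{"grip": 0.4,"slide": [0,0,0],"spin": 0},{"grip": 0.4,"slide": [0,0,0],"spin": 0},{"grip": 0.4,"slide": [0,0,0],"spin": 0},{"grip": 0.4,"slide": [0,-0.01,0],"spin": 0},{"grip": 0.4,"slide": [0,-0.02,0],"spin": 0},{"grip": 0.4,"slide": [0,-0.03,0],"spin": 0},{"grip": 0.4,"slide": [0,-0.03,0],"spin": 0},{"grip": 0.4,"slide": [0,-0.03,0],"spin": 0}]}}

```text
time_s: 20.3
ee_pos: [0.5621, 0.2488, 0.2537]
eef_rot: [-1.571, -0.0, 0.183]
force: [0.6, -0.3, -0.7]
grip_width: 0.0284
```

```bash
python3 - <<'E'
from h import *
go(.68,-.06,.24,0)
f=lambda X,Y,k,x0,y0:((X+.5)/k-.5+x0,(Y+.5)/k-.5+y0)
s=cams.camera('side');cv2.imwrite('pics/s19.png',s)
zoom(s,280,80,120,100,6,'p19')
b=[tri(*f(200,97,8,370,210),*f(205,122,8,305,125))]
print('shank top',b, onz('side',*f(203,95,8,370,210),.09),onz('top',*f(205,118,8,305,125),.09))
print('cutter: side',onz('side',*f(185,262,8,370,210),.014),onz('side',*f(186,310,8,370,210),.005),'top',onz('top',*f(200,195,8,305,125),.010))
E
```

```text
t 20.3 tcp [0.5621 0.2488 0.2537] yaw 0.1826 w 0.0284 F [ 0.62 -0.3  -0.7 ] q6 0.17
spin deg 10.46 slide [ 0.1179  0.0137 -0.3088]
shank top [(array([ 0.6812029 , -0.05716703,  0.08973404]), np.float64(0.0004155642375300476))] [ 0.68194663 -0.05674279  0.09      ] [ 0.68266292 -0.05718602  0.09      ]
cutter: side [ 0.68310975 -0.04563401  0.014     ] [ 0.68188704 -0.05735281  0.005     ] top [ 0.67927877 -0.05716561  0.01      ]
```

View pics/p19.png

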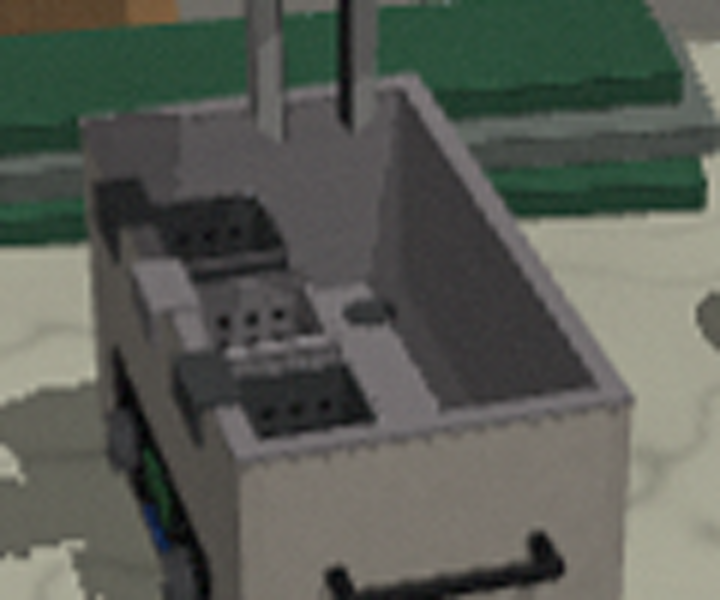

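The basket hangs with its lip on the rim between the two dark baskets, and the side view confirms the tongue is in front of the housing. The bit's axis is at (0.681, -0.057), and the triangulated shank top at z = 0.0897 matches the given 0.090. I'll check clearance to the things around it.

```bash
python3 - <<'E'
from h import *
for p in [(275,97),(355,97),(368,120),(372,38)]: print(p,onz('top',*p,.06)[:2].round(3))
print(onz('top',395,153,.05)[:2])
go(.681,-.057,.15,.1826)
E
```

```text
(275, 97) [0.812 0.087]
(355, 97) [ 0.808 -0.127]
(368, 120) [ 0.743 -0.159]
(372, 38) [ 0.98 -0.18]
[ 0.65453143 -0.22801257]
t 20.35 tcp [0.5635 0.2493 0.2605] yaw 0.1826 w 0.0284 F [0.54 0.41 6.21] q6 0.17
spin deg 0.0 slide [ 0.0599  0.1105 -0.3226]
```

{"method": "step_arm", "body": {"plan": [{"grip": 0,"slide": [0.005,0,-0.0269],"spin": 0},{"grip": 0,"slide": [0.005,0,-0.0269],"spin": 0},{"grip": 0,"slide": [0.005,0,-0.0269],"spin": 0},{"grip": 0,"slide": [0.005,0,-0.0269],"spin": 0},{"grip": 0,"slide": [0.005,0,-0.0269],"spin": 0},{"grip": 0,"slide": [0.005,0,-0.0269],"spin": 0},{"grip": 0,"slide": [0.005,0,-0.0269],"spin": 0},{"grip": 0,"slide": [0.005,0,-0.0269],"spin": 0},{"grip": 0,"slide": [0.005,0,-0.0269],"spin": 0},{"grip": 0,"slide": [0.005,0.02,-0.0269],"spin": 0},{"grip": 0,"slide": [0.005,0.03,-0.0269],"spin": 0},{"grip": 0,"slide": [0.005,0.03,-0.0269],"spin": 0},{"grip": 0,"slide": [0,0.03,0],"spin": 0},{"grip": 0,"slide": [0,0.02,0],"spin": 0},{"grip": 0,"slide": [0,0,0],"spin": 0},{"grip": 0,"slide": [0,0,0],"spin": 0}]}}

```text
time_s: 21.68
ee_pos: [0.6799, -0.0576, 0.1217]
eef_rot: [-1.57, 0.001, 0.183]
force: [-0.7, 0.3, 0.9]
grip_width: 0.0468
```

```bash
python3 - <<'E'
from h import *
go(.681,-.057,.053,.1826)
s=cams.camera('side')
zoom(s,340,150,120,110,5,'p20')
E
```

```text
t 21.68 tcp [ 0.6799 -0.0576  0.1217] yaw 0.1826 w 0.0468 F [-0.67  0.35  0.93] q6 -0.32
spin deg 0.0 slide [0.0012 0.0687 0.0004]
```

View pics/p20.png

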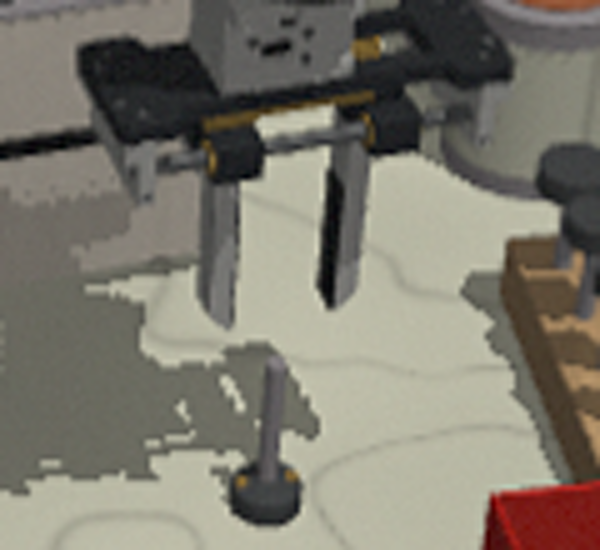

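The shank is centred between the fingers. Descend and grip.

{"method": "step_arm", "body": {"plan": [{"grip": 0,"slide": [0.001,0.02,0],"spin": 0},{"grip": 0,"slide": [0,0.02,0],"spin": 0},{"grip": 0,"slide": [0,0.02,0],"spin": 0},{"grip": 0,"slide": [0,0.009,0],"spin": 0},{"grip": 0,"slide": [0,0,0],"spin": 0},{"grip": 0,"slide": [0,0,0],"spin": 0},{"grip": 1,"slide": [0,0,0],"spin": 0},{"grip": 1,"slide": [0,0,0],"spin": 0},{"grip": 1,"slide": [0,0,0],"spin": 0},{"grip": 1,"slide": [0,0,0],"spin": 0},{"grip": 1,"slide": [0,0,0],"spin": 0},{"grip": 1,"slide": [0,0,0],"spin": 0},{"grip": 1,"slide": [0,0,0],"spin": 0}], "force": 20}}

```text
time_s: 22.82
ee_pos: [0.6809, -0.0575, 0.0524]
eef_rot: [-1.571, 0.0, 0.183]
force: [0.2, -0.1, 0.9]
grip_width: 0.0093
```

```bash
python3 - <<'E'
from h import *
go(.681,-.057,.053,.1826)
s=cams.camera('side');t=cams.camera('top')
zoom(s,350,160,100,100,5,'p21')
cv2.imwrite('pics/t21.png',t)
zoom(t,110,120,170,120,4.7,'p22')
E
```

```text
t 22.82 tcp [ 0.6809 -0.0575  0.0524] yaw 0.1826 w 0.0093 F [ 0.21 -0.11  0.9 ] q6 -0.32
spin deg 0.0 slide [ 0.0002 -0.0006  0.0005]
```

View pics/p21.png

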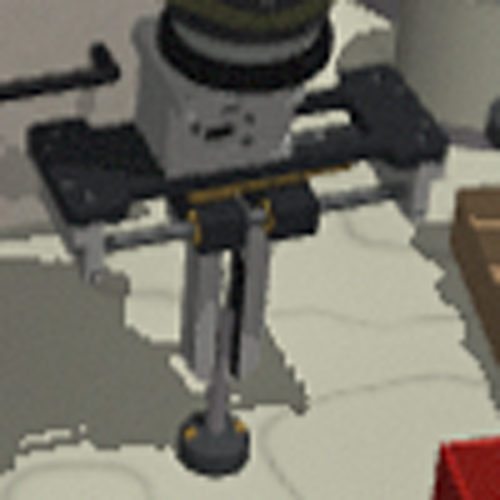

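View pics/p22.png

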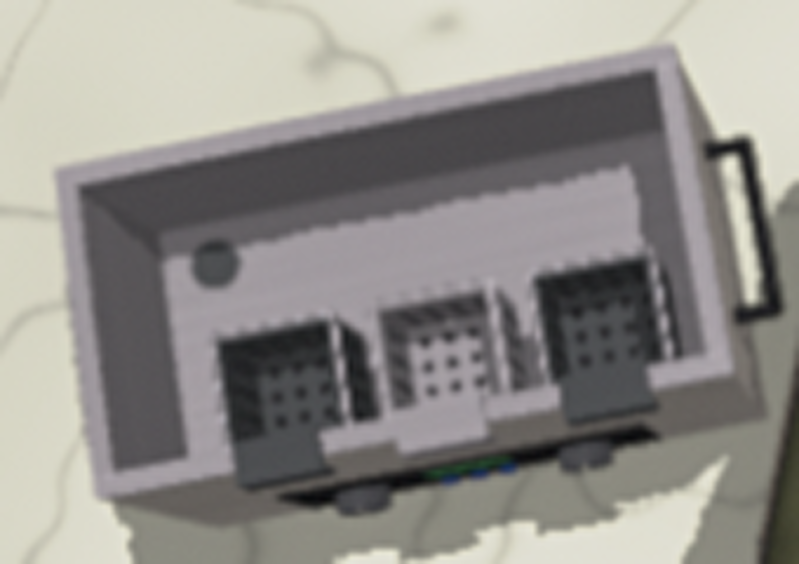

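The bit is gripped on its shank (9.3 mm). From the top, the bright basket hangs square on the rim between the dark ones, and they haven't moved. Next I'll measure the mouth centre.

```bash
python3 - <<'E'
from h import *
f=lambda X,Y,k,x0,y0:((X+.5)/k-.5+x0,(Y+.5)/k-.5+y0)
yaw=.182;R=np.array([[np.cos(yaw),-np.sin(yaw)],[np.sin(yaw),np.cos(yaw)]]);c=np.array([.572,.266])
b=lambda X,Y,z:(R.T@(onz('top',*f(X,Y,4.7,110,120),z)[:2]-c)).round(4)
print('front edge',b(380,305,.167),b(490,285,.167)); print('lip',[b(X,Y,.188) for X,Y in [(403,455),(492,440),(480,396),(392,412)]])
m=np.array([-.042,-.0155]);w=R@m+c;print('mouth target',w);go(*w,.27,.1826)
E
```

```text
front edge [-0.0132  0.0122] [-0.0143 -0.0441]
lip [array([-0.0938,  0.0071]), array([-0.0951, -0.037 ]), array([-0.0727, -0.0347]), array([-0.0719,  0.0091])]
mouth target [0.53349914 0.24315413]
t 22.92 tcp [ 0.6809 -0.0575  0.0525] yaw 0.1826 w 0.0096 F [0.2  0.69 0.51] q6 -0.32
spin deg -0.0 slide [-0.0904 -0.2175  0.3224]
```

{"method": "step_arm", "body": {"plan": [{"grip": 1,"slide": [0,-0.015,0],"spin": 0},{"grip": 1,"slide": [0,-0.03,0],"spin": 0},{"grip": 1,"slide": [0,-0.03,0],"spin": 0},{"grip": 1,"slide": [0,-0.03,0],"spin": 0},{"grip": 1,"slide": [0,-0.03,0],"spin": 0},{"grip": 1,"slide": [0,-0.03,0],"spin": 0},{"grip": 1,"slide": [0,-0.03,0],"spin": 0},{"grip": 1,"slide": [0,-0.025,0],"spin": 0},{"grip": 1,"slide": [-0.0077,0,0.0269],"spin": 0},{"grip": 1,"slide": [-0.0077,0,0.0269],"spin": 0},{"grip": 1,"slide": [-0.0077,0,0.0269],"spin": 0},{"grip": 1,"slide": [-0.0077,0,0.0269],"spin": 0},{"grip": 1,"slide": [-0.0077,0,0.0269],"spin": 0},{"grip": 1,"slide": [-0.0077,0,0.0269],"spin": 0},{"grip": 1,"slide": [-0.0077,0,0.0269],"spin": 0},{"grip": 1,"slide": [-0.0077,0,0.0269],"spin": 0},{"grip": 1,"slide": [-0.0077,0,0.0269],"spin": 0},{"grip": 1,"slide": [-0.0077,0,0.0269],"spin": 0}], "force": 25}}

```text
time_s: 24.42
ee_pos: [0.5555, 0.1941, 0.2724]
eef_rot: [-1.571, 0.0, 0.183]
force: [0.7, 0.9, -1.1]
grip_width: 0.0093
```

```bash
python3 - <<'E'
from h import *
go(.531,.2427,.27,.1826)
s=cams.camera('side')
zoom(s,270,40,140,120,5,'p23')
E
```

```text
t 24.42 tcp [0.5555 0.1941 0.2724] yaw 0.1826 w 0.0093 F [ 0.74  0.86 -1.09] q6 0.09
spin deg -0.0 slide [-0.0153  0.0024  0.0522]
```

View pics/p23.png

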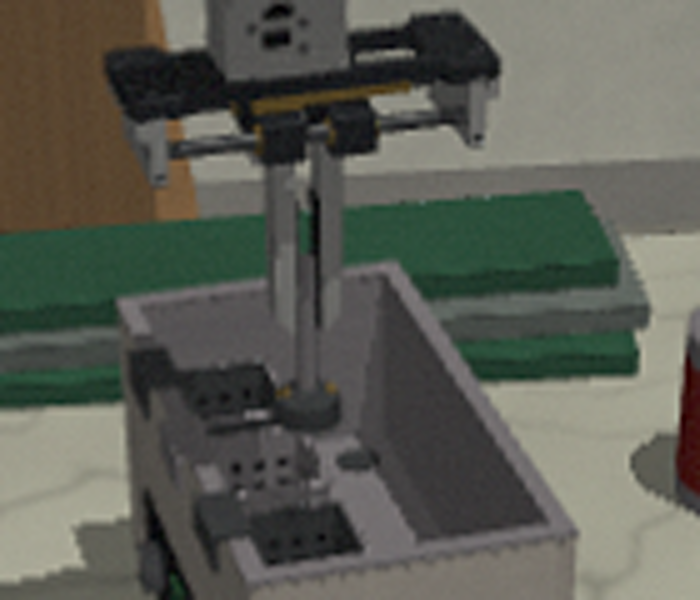

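The bit hangs straight. I'll finish the traverse and start down.

{"method": "step_arm", "body": {"plan": [{"grip": 1,"slide": [-0.0077,0,0.026],"spin": 0},{"grip": 1,"slide": [-0.0077,0,0.026],"spin": 0},{"grip": 1,"slide": [0,0,0],"spin": 0},{"grip": 1,"slide": [0,0.015,0],"spin": 0},{"grip": 1,"slide": [0,0,0],"spin": 0},{"grip": 1,"slide": [0,0,0],"spin": 0}]}}

```text
time_s: 24.97
ee_pos: [0.5317, 0.2409, 0.257]
eef_rot: [-1.571, 0.002, 0.182]
force: [0.5, -0.3, -0.3]
grip_width: 0.0099
```

```bash
python3 - <<'E'
from h import *
go(.531,.2427,.164,.1826)
s=cams.camera('side');t=cams.camera('top')
zoom(s,280,60,120,110,5,'p24')
E
```

```text
t 24.97 tcp [0.5317 0.2409 0.257 ] yaw 0.1824 w 0.0099 F [ 0.54 -0.28 -0.29] q6 0.18
spin deg -0.01 slide [-0.0004  0.093   0.0019]
```

View pics/p24.png

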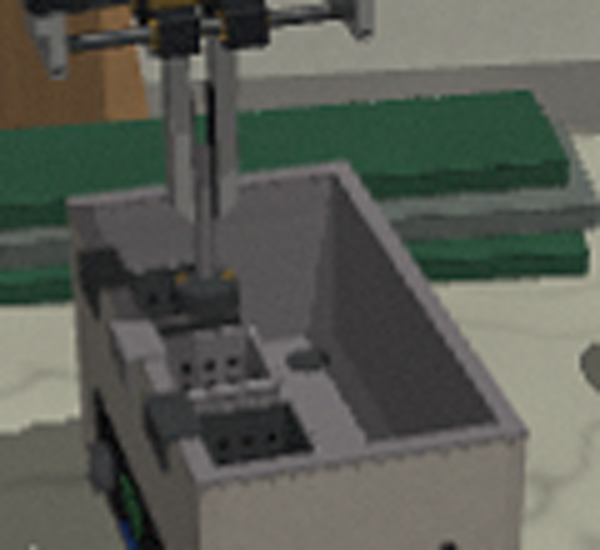

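{"method": "step_arm", "body": {"plan": [{"grip": 1,"slide": [0,0.012,0.0018],"spin": 0},{"grip": 1,"slide": [0,0.012,0],"spin": 0},{"grip": 1,"slide": [0,0.012,0],"spin": 0},{"grip": 1,"slide": [0,0.012,0],"spin": 0},{"grip": 1,"slide": [0,0.012,0],"spin": 0},{"grip": 1,"slide": [0,0.012,0],"spin": 0},{"grip": 1,"slide": [0,0.01,0],"spin": 0},{"grip": 1,"slide": [0,0.004,0],"spin": 0},{"grip": 1,"slide": [0,0,0],"spin": 0},{"grip": 1,"slide": [0,0,0],"spin": 0},{"grip": 1,"slide": [0,0,0],"spin": 0}]}}

```text
time_s: 25.98
ee_pos: [0.5318, 0.2433, 0.1722]
eef_rot: [-1.571, -0.001, 0.183]
force: [0.4, 0.8, -0.5]
grip_width: 0.0095
```

```bash
python3 - <<'E'
from h import *
go(.531,.2427,.1635,.1826)
s=cams.camera('side')
zoom(s,280,60,120,110,5,'p25')
E
```

```text
t 25.98 tcp [0.5318 0.2433 0.1722] yaw 0.1826 w 0.0095 F [ 0.39  0.8  -0.52] q6 0.18
spin deg 0.0 slide [-0.0009  0.0087 -0.0004]
```

View pics/p25.png

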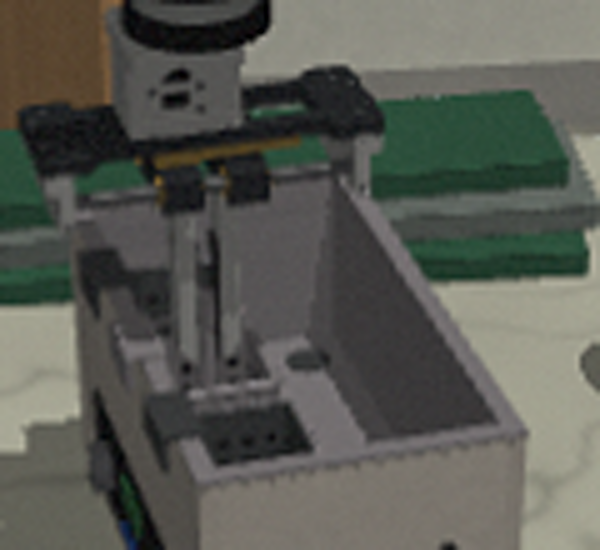

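{"method": "step_arm", "body": {"plan": [{"grip": 1,"slide": [0,0.003,0],"spin": 0},{"grip": 1,"slide": [0,0.003,0],"spin": 0},{"grip": 1,"slide": [0,0.002,0],"spin": 0},{"grip": 1,"slide": [0,0.001,0],"spin": 0},{"grip": 1,"slide": [0,0,0],"spin": 0},{"grip": 1,"slide": [0,0,0],"spin": 0},{"grip": 1,"slide": [0,0,0],"spin": 0}]}}

```text
time_s: 26.62
ee_pos: [0.5315, 0.2431, 0.1624]
eef_rot: [-1.571, 0.0, 0.183]
force: [0.2, -0.2, -2.4]
grip_width: 0.0092
```

```bash
python3 - <<'E'
from h import *
go(.531,.2427,.1635,.1826)
E
```

```text
t 26.62 tcp [0.5315 0.2431 0.1624] yaw 0.1825 w 0.0092 F [ 0.19 -0.21 -2.37] q6 0.18
spin deg -0.0 slide [-0.0005 -0.0011 -0.0003]
```

The bit is at the expected floor height. I'll release gently and rise.

{"method": "step_arm", "body": {"plan": [{"grip": 0.5,"slide": [0,0,0],"spin": 0},{"grip": 0.5,"slide": [0,0,0],"spin": 0},{"grip": 0.5,"slide": [0,0,0],"spin": 0},{"grip": 0.5,"slide": [0,0,0],"spin": 0},{"grip": 0.5,"slide": [0,-0.01,0],"spin": 0},{"grip": 0.5,"slide": [0,-0.02,0],"spin": 0},{"grip": 0.5,"slide": [0,-0.03,0],"spin": 0},{"grip": 0.5,"slide": [0,-0.03,0],"spin": 0},{"grip": 0.5,"slide": [-0.03,0,-0.02],"spin": 0},{"grip": 0.5,"slide": [-0.03,0,-0.025],"spin": 0},{"grip": 0.5,"slide": [-0.03,0,-0.03],"spin": 0},{"grip": 0.5,"slide": [-0.03,0,-0.03],"spin": 0},{"grip": 0.5,"slide": [-0.02,0,-0.03],"spin": 0},{"grip": 0.5,"slide": [0,0,-0.03],"spin": 0},{"grip": 0.5,"slide": [0,0,-0.03],"spin": 0},{"grip": 0.5,"slide": [0,0,0],"spin": 0},{"grip": 0.5,"slide": [0,0,0],"spin": 0}]}}

```text
time_s: 28.03
ee_pos: [0.4302, 0.0264, 0.2532]
eef_rot: [-1.571, -0.001, 0.18]
force: [-0.7, -0.2, 0.1]
grip_width: 0.0235
```

```bash
python3 - <<'E'
from h import *
go(.531,.2427,.1635,.1826)
s=cams.camera('side');t=cams.camera('top')
cv2.imwrite('pics/s26.png',s);cv2.imwrite('pics/t26.png',t)
a=cv2.resize(s[60:180,280:380],None,fx=4,fy=4,interpolation=cv2.INTER_CUBIC);b=cv2.resize(t[130:250,160:260],None,fx=4,fy=4,interpolation=cv2.INTER_CUBIC)
cv2.imwrite('pics/p26.png',np.hstack([a,b]))
E
```

```text
t 28.03 tcp [0.4302 0.0264 0.2532] yaw 0.18 w 0.0235 F [-0.71 -0.18  0.11] q6 -0.2
spin deg -0.15 slide [0.1384 0.0897 0.1944]
```

View pics/p26.png

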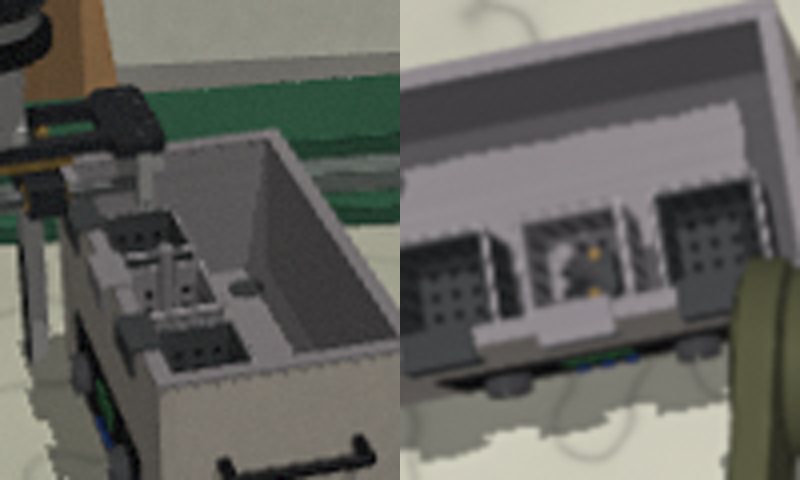

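View pics/t26.png

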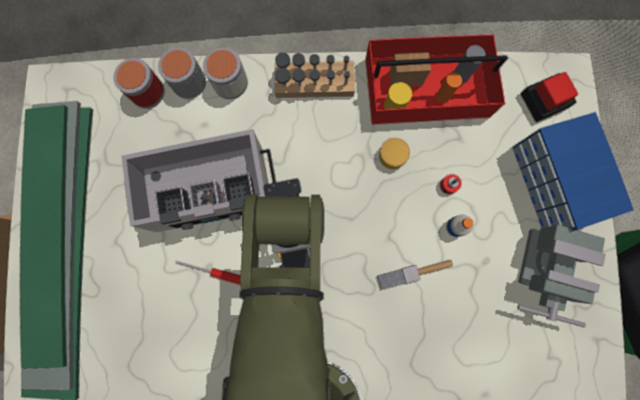

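The bit stands upright in the bright basket (side zoom ~(165,270), cutter in the top zoom ~(585,272)). Lip, dark baskets and bystanders look unchanged. I'll do one numeric check before handing in.

```bash
python3 - <<'E'
from h import *
a=cv2.imread('pics/t21.png');b=cv2.imread('pics/t26.png');a0=cv2.imread('pics/top0.png')
def sh(A,B,x,y,w,h): return [round(v,2) for v in cv2.phaseCorrelate(np.float32(cv2.cvtColor(A,6)[y:y+h,x:x+w]),np.float32(cv2.cvtColor(B,6)[y:y+h,x:x+w]))[0]]
print('lip before/after bit',sh(a,b,188,198,32,22))
for n,r in dict(glue=(440,205,45,40),wax=(372,130,45,45),saw=(435,168,35,35),brush=(370,250,90,45),left=(150,180,42,50),right=(220,170,30,45)).items(): print(n,sh(a0,b,*r))
s0=cv2.imread('pics/side0.png');s=cv2.imread('pics/s26.png')
for n,r in dict(tape=(265,198,40,38),driver=(243,155,35,50)).items(): print(n,sh(s0,s,*r))
f=lambda X,Y,k,x0,y0:((X+.5)/k-.5+x0,(Y+.5)/k-.5+y0)
yaw=.182;R=np.array([[np.cos(yaw),-np.sin(yaw)],[np.sin(yaw),np.cos(yaw)]]);c=np.array([.572,.266])
p=R.T@(onz('top',*f(186,272,4,160,130),.124)[:2]-c);print('cutter rel basket',p-[-.0445,-.0155])
E
```

```text
lip before/after bit [-0.24, -0.26]
glue [0.46, -0.01]
wax [0.54, 0.48]
saw [-0.03, 0.01]
brush [-0.04, 0.55]
left [0.6, -0.06]
right [-0.11, 0.54]
tape [-0.38, -0.01]
driver [0.22, -0.04]
cutter rel basket [0.00198633 0.00543768]
```

```bash
python3 -c "
from station import hand_in,get_obs
print(hand_in()); print(get_obs()['time_s'])"
```

```text
the job is handed in; nothing more can be done
None
the job is handed in; nothing more can be done
```

The Forstner bit is standing in the hung basket, and I handed the job in at about 28 s. The hand-in gives no verdict, so the result rests on my own checks.

**What I did**
1. I gripped the tipped basket lightly by its sides and lifted. At 4 N it came up level instead of swinging, so I dropped to 3 N and jiggled it. Its front-bottom edge on the bench finished the turn, and I set it down upright and let go.
2. I took it again by the front wall and hooked it over the front rim in the gap. I let go once the rim was carrying it.
3. I picked the bit up by its shank, set it down in the basket and moved the arm clear.

**Last checks**
- **Basket:** it is square to the rim, with the lip down. Adding the bit did not shift it (under 0.4 pixel).
- **Bit:** the cutter is about 2 mm and 5 mm from the basket's centre in x and y.
- **Other baskets and bystanders:** all are within about 0.7 pixel (1–2 mm) of where they started.

**One disagreement:** the lip's middle read about 5 mm in front of the rim's middle line. With the back wall against the tank it should be at most 3 mm. The difference is within the 2 mm calibration error, and the limit is 6 mm.

**Not measured:** lip height and tilt were judged by eye and from the wrist force falling to zero. When I set the bit down, the wrist still read about -2.4 N. I judged it to be on the basket floor from its height, and the last picture shows it standing there.

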